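Roll a wooden rail hole-up and hold it pressed into a sprung bracket

TASK

I am about to drive a screw into this round wooden rail and need a third hand. Roll the rail along the worktop until its brass-lined hole faces straight up, then pick it up, put its hole end fully home in the round steel cup of the jig, in line with the jig, and push until the black pointers stand in the green zone, never on into the red. Keep pushing steadily there with the hole still up, and finish while gripping and pushing: do not let go, and leave the grey cup, the mug, the spoon and the coffee capsule standing about where they are.

Things in the scene. Friction and masses are not known exactly. Their poses are not given: they have to be found in the camera images.
- rail: Round pale wooden rail, 28 mm in diameter, 180 mm long, 55 to 115 g, loose, roughly pointing away from the robot. Origin: the middle of its axis (14 mm above the worktop as it lies). z axis: along the rail to the end with the hole (at the start the far end). x axis: out through the hole. Red line along the hole's side, black line on the far side of it. 50 mm of free worktop either side to roll.
- rail_hole (a point): Mouth of the hole, a 14 mm brass ring in the rail's side, 35 mm from the +z end; at the start turned away from the top by 63 to 180 degrees either way. The rail rolls without slipping: under a fingertip that presses lightly from above and moves sideways by s, its axis moves s/2 and it turns s/(28 mm) rad.
- rail_tip (a point): Centre of the rail's flat end on the hole's side (90 mm from the rail's middle along its +z).
- jig: Plywood jig fixed to the worktop: base board 190 x 130 x 12 mm (85 mm in front of the origin to 105 mm behind), a rear post with a spring tube, before it a wooden sprung carriage (60 mm wide, 94 mm high) with a steel cup open to the robot. Origin: on the worktop below the cup's axis, 23 mm behind the cup's floor at rest. x axis: direction of pushing, away from the robot; z up.
- socket (a point): Centre of the cup's floor, on the moving carriage, 60 mm above the worktop; axes as the jig's. The cup is round, 38 mm inside, 46 mm outside, its axis level along the jig's x; its mouth lies 13 mm in front of this point, towards the robot.
- carriage (a joint): Travel of the sprung carriage, m: 0 at rest, grows as it is pushed along the jig's +x, stop at 0.034. A spring of 500 N/m pushes back (9 N at 18 mm). The black pointers at the carriage's sides stand on the white part of the two gauge strips from 0 to 12 mm of travel, on green from 12 to 24 mm, on red beyond.
- mug: White mug, 79 mm wide, 98 mm high, loose bystander. Origin: centre of its underside.
- grey_cup: Grey cup, 74 mm high, loose bystander. Origin: centre of its underside.
- pod_3: Coffee capsule, 53 mm wide, 29 mm high, loose bystander. Origin: centre of its underside.
- teaspoon: Teaspoon, 139 mm long, loose bystander. Origin: centre of its underside.
Not all that is in view belongs to the job. Of the things that look like the rail, the larger one is meant.

How it is judged:
By the outcome, as a careful person would: the job done as asked, in the order asked, and still so for the second after the job is handed in, while the arm keeps its last pose, push and grip.
It also fails if it takes over 64 s, if anything falls off the work surface, if the arm or the gripper's body presses on something with over 40 N, if the wrist force passes 120 N, or if a joint passes its speed limit or range.

ROBOT

A 7-joint arm with a two-finger parallel gripper is mounted at the origin on a cart in front of the work surface, level with it; the furniture and walls round the work are solid. World frame = base frame: x ahead of the robot, y to its left, z up, the work surface at z = 0. Lengths are in m, angles in degrees, forces in N, time in s.
With the tool pointing down it reaches from about 0.425 to 0.875 m from the base axis. Payload 4.7 kg.
Tool frame: the origin (TCP) lies midway between the tips of the shut fingers; the grasp point (between the pads) lies 19 mm behind it; z points along the fingers, y is the line along which they close (so a half turn about z gives the same grasp; the last joint's range is limited). The gripper opens to 87 mm and grips with 3 to 60 N. Pads are 19 mm wide; open, the fingers measure 117 mm over their backs; the gripper's body (75 mm by 190 mm) begins 51 mm behind the grasp point.
Start: joints at [74.146, 18.392, -4.016, 83.108, 1.295, 78.541, -3.26], TCP at [0.186, -0.623, 0.193] pointing down, gripper open.
Joint ranges: [-163.93, 163.93], [-17.29, 119.83], [-79.2, 71.16], [3.27, 140.29], [-89.18, 269.18], [5.43, 117.66], [-154.24, 154.24]. Speed limits (degrees/s): [147.25, 147.25, 180, 180, 180, 180, 180].

INTERFACE

Orientations are given as [roll, pitch, yaw] about the fixed x, y, z axes, in that order (R = Rz(yaw) Ry(pitch) Rx(roll)).
In Python, from cell import env, viewer, boxes_of, masks_of gives the robot as it stands. The module is installed in compiled form; this text tells all that it offers.
- The arm moves only by the tool apply_moves, never from a script. Its argument "moves" is a list of rows, each a list of 7 numbers: the shift along the tool's x, y, z scaled (see below), then the turn, a rotation vector about the tool's x, y, z scaled (see below), then the opening, from 0 (shut) to 1 (fully open). A call has 1 to 20 rows; each row is the pose to reach, as a shift and turn from the pose commanded when the call began, along the tool's axes at that moment; what a row does not reach only later rows make up. The controller multiplies each number of a shift by 0.2 m and each number of a turn by 1.5 rad. A row lasts 1/10 s, in which the tool goes at most 50 mm and 8.59 degrees, less where a joint would pass 70% of its speed; a pose out of reach is approached as far as the arm can. A call with a number of a shift or a turn outside -1 to 1 is refused whole. A call with a gripper value outside its range is refused whole. The fingers move at their own pace and stop on an object; "grip_force" is the grip in N (left out, the last holds). Time passes only in rows, so rows that repeat a pose let the fingers close. It gives the time, the measured TCP pose, the force, the opening and the grip force at its end, in the units of the state.
- env.get_obs(): the state, without advancing time (a new reading comes with each control period).
- viewer.read_camera(name): name is "side" or "top"; returns the picture (400x640x3 uint8, red, green, blue); there is no depth.
- viewer.get_calibration(name): a dict with "fov_y" (degrees; the focal length in pixels is half the picture's height over the tangent of half this angle, whatever the lens; pixels are square), "cx", "cy" (the principal point, pixels), "position" and "orientation" of the camera in the world. Camera axes: x right, y up, looking along -z (the intrinsics and any distortion apply to the point x, -y, -z); pixel columns grow to the right and rows downward; lengths in m; the calibration is good to about 2 mm. A picture is of the moment at which its call begins. get_calibration takes no time and is no camera call.
- env.sign_off(): hands the job in; it is judged then, once.
Trained networks look in the newest picture that a camera, given by its name, has taken for a name from the list of things; names that differ only in an ending like _2 or _b are one class to them, and where a whole thing is asked for, a point or a joint stands for the part that bears it (a point fixed in the world has none). Each returns a list of dicts, best first, with "conf" (0 to 1); they miss things now and then, are a little off and sometimes report something else, mostly with a low value. They report only what shows in the picture. A call takes as long as a camera call. They do not tell look-alikes from the thing itself.
- boxes_of(camera, target): "location" ([column, row] in pixels, amid what is visible of it).
- masks_of(camera, target): "pixels" (400x640 bool, what is visible of it) and "location" ([column, row] in pixels, amid what is visible of it).
The state is a dict: "time_s": time; "qpos": joint angles; "joint_velocities": joint speeds; "effort": joint torques, N m; "tool_pos": TCP position; "tool_rot": TCP orientation; "force": force on the tool from outside, world axes, zero at the start; "wrist_torque": the same for the moment, N m; "grip_width": finger opening in m; "grasp_force": force on a finger pad.
Only numpy, scipy, OpenCV 4.12 (cv2) and the standard library are available. Lean on these libraries where they do the work, as an engineer would, in place of code of your own. Each camera call takes 0.05 s, during which the arm holds its last target. There are 200 camera calls.

## Working session

There is one attempt and no reset: what is moved stays moved. The work goes in short steps, Python scripts to look and compute and a tool call to move; the robot and the scene stay as the last step left them, time stands still between calls to the robot, and variables do not carry over. Pictures are saved under pics/ and viewed, at most 10 in all, crops included, and the job is handed in when it is done.

Besides the shell and the picture viewer there is one more tool, called after "Call:" by a JSON object that holds its "name" and its "arguments". apply_moves: Moves the arm, as the interface text tells. Shifts and turns lie within -1 to 1; 1 stands for 0.2 m of shift or 1.5 rad of turn. Its arguments: {"type":"object","properties":{"moves":{"type":"array","items":{"type":"array","items":{"type":"number","minimum":-1,"maximum":1}}},"grip_force":{"type":"number"}},"required":["moves"]}

```bash
ls; mkdir -p pics; python3 - <<'E'
from cell import env, viewer, boxes_of, masks_of
import cv2
for n in ("side","top"):
    im=viewer.read_camera(n); cv2.imwrite(f"pics/{n}0.png",im[:,:,::-1]); print(n,viewer.get_calibration(n))
print(env.get_obs())
E
```

```text
pics
side {'fov_y': 46.315654958711264, 'cx': 318.34415700284194, 'cy': 198.87628397855264, 'position': array([0.11810901, 1.11845331, 0.98019514]), 'orientation': array([  50.78743346,   -0.1848213 , -159.13387407])}
top {'fov_y': 54.630642610098455, 'cx': 313.5811286301657, 'cy': 203.45657456492125, 'position': array([0.35226402, 0.05877532, 1.2634151 ]), 'orientation': array([  8.95214662,   0.179619  , -91.08897117])}
{'time_s': 0.1, 'qpos': array([74.14638578, 18.43416271, -4.01496077, 83.16711481,  1.29715005,
       78.53894597, -3.260593  ]), 'joint_velocities': array([-0.00851956, -0.03343173,  0.02968099, -0.14300819, -0.03067005,
       -0.12252213, -0.00272128]), 'effort': array([-2.26955274e-05, -4.92574310e+01, -4.05653547e-01, -3.13401568e+01,
       -6.41860301e-02,  3.95057048e-02,  6.55096619e-05]), 'tool_pos': array([ 0.18614622, -0.6222287 ,  0.19218519]), 'tool_rot': array([-1.79905121e+02,  7.60477209e-03,  1.66624918e+01]), 'force': array([ 0.7497799 , -0.28732377, -0.38966949]), 'wrist_torque': array([-0.01520815, -0.06035721, -0.0151539 ]), 'grasp_force': 0.0, 'grip_width': 0.08695124209163409}
```

View pics/top0.png

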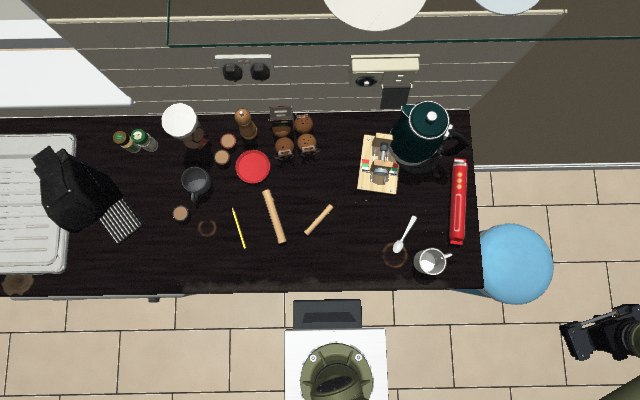

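View pics/side0.png

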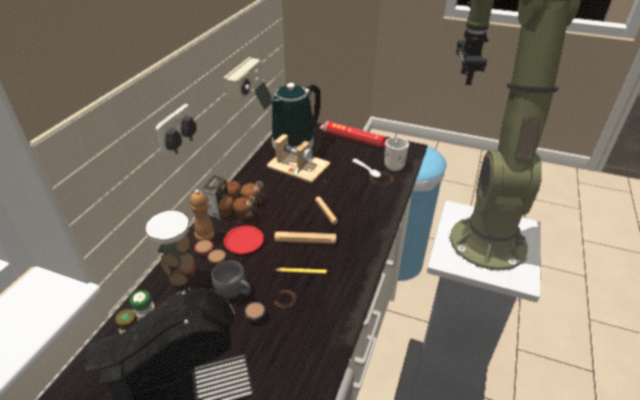

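```bash
cat > h.py <<'E'
import numpy as np, cv2
from cell import env, viewer, boxes_of, masks_of
from scipy.spatial.transform import Rotation as R
def cam(n):
    c=viewer.get_calibration(n); f=200/np.tan(np.radians(c['fov_y']/2))
    return f,c['cx'],c['cy'],np.array(c['position']),R.from_euler('xyz',c['orientation'],degrees=True).as_matrix()
def proj(n,P):
    f,cx,cy,p,M=cam(n); q=(np.atleast_2d(P)-p)@M
    return np.c_[cx+f*q[:,0]/-q[:,2], cy-f*q[:,1]/-q[:,2]]
def back(n,uv,z):
    f,cx,cy,p,M=cam(n); uv=np.atleast_2d(uv).astype(float)
    d=np.c_[(uv[:,0]-cx)/f,-(uv[:,1]-cy)/f,-np.ones(len(uv))]@M.T
    return p+d*((z-p[2])/d[:,2])[:,None]
def shot(n,name=None):
    im=viewer.read_camera(n)[:,:,::-1].copy()
    if name: cv2.imwrite('pics/'+name,im)
    return im
def crop(im,c,w,h,k): 
    return cv2.resize(cv2.getRectSubPix(im,(w,h),(float(c[0]),float(c[1]))),None,fx=k,fy=k,interpolation=cv2.INTER_CUBIC)
E
python3 - <<'E'
from h import *
t=shot('top');s=shot('side')
z={'rail':.014,'jig':.012,'socket':.06,'mug':.05,'grey_cup':.037,'pod_3':.015,'teaspoon':.004,'rail_hole':.014,'rail_tip':.014}
for k in z:
  for c in('top','side'):
    for d in boxes_of(c,k)[:4]: print(k,c,round(d['conf'],2),np.round(d['location']),back(c,d['location'],z[k])[0].round(3))
for c in('top','side'):
    m=masks_of(c,'rail')
    for d in m[:3]:
        pts=np.argwhere(d['pixels'])[:,::-1]
        (u,v),(w,h),a=cv2.minAreaRect(pts.astype(np.float32)); b=cv2.boxPoints(((u,v),(w,h),a))
        print(c,d['conf'],len(pts),(u,v),(w,h),a); print(back(c,b,.014).round(4))
a=crop(t,(274,216),80,60,5); b=crop(t,(378,165),80,60,5); e=crop(s,(305,238),80,60,5); f=crop(s,(298,160),80,60,5)
cv2.imwrite('pics/c0.png',np.vstack([np.hstack([a,b]),np.hstack([e,f])]))
E
```

```text
rail top 0.74 [275. 216.] [0.509 0.185 0.014]
rail top 0.48 [315. 216.] [0.507 0.055 0.014]
rail side 0.73 [304. 240.] [0.507 0.204 0.014]
rail side 0.66 [326. 212.] [0.491 0.063 0.014]
jig top 0.82 [379. 164.] [ 0.677 -0.162  0.012]
jig side 0.56 [300. 160.] [ 0.679 -0.178  0.012]
socket top 0.64 [378. 165.] [ 0.663 -0.15   0.06 ]
socket top 0.37 [380. 166.] [ 0.66  -0.155  0.06 ]
mug side 0.72 [398. 147.] [ 0.358 -0.333  0.05 ]
grey_cup top 0.92 [196. 186.] [0.611 0.438 0.037]
grey_cup top 0.28 [274. 214.] [0.515 0.187 0.037]
grey_cup side 0.96 [229. 278.] [0.629 0.431 0.037]
grey_cup side 0.54 [305. 239.] [0.498 0.223 0.037]
pod_3 top 0.51 [181. 211.] [0.533 0.492 0.015]
pod_3 side 0.56 [252. 310.] [0.536 0.486 0.015]
teaspoon top 0.73 [404. 245.] [ 0.41  -0.232  0.004]
teaspoon side 0.55 [371. 174.] [ 0.417 -0.198  0.004]
rail_hole top 0.78 [321. 216.] [0.507 0.035 0.014]
rail_hole top 0.62 [272. 216.] [0.51  0.196 0.014]
rail_hole side 0.7 [305. 237.] [0.511 0.192 0.014]
rail_hole side 0.58 [331. 211.] [0.477 0.054 0.014]
rail_tip top 0.75 [274. 214.] [0.518 0.19  0.014]
rail_ti
[... 297 characters left out ...]
4 ]
 [0.4295 0.1525 0.014 ]
 [0.4221 0.1788 0.014 ]]
top 0.73 221 (318.2494812011719, 219.23388671875) (5.973085403442383, 36.932823181152344) 43.15238952636719
[[ 0.4608  0.0934  0.014 ]
 [ 0.5473  0.0096  0.014 ]
 [ 0.5335 -0.0043  0.014 ]
 [ 0.4473  0.0795  0.014 ]]
side 0.78 503 (305.5022277832031, 236.94239807128906) (59.187007904052734, 9.223949432373047) 2.2025983333587646
[[0.5851 0.2369 0.014 ]
 [0.6008 0.2005 0.014 ]
 [0.4313 0.1459 0.014 ]
 [0.4193 0.1833 0.014 ]]
side 0.59 181 (325.9499816894531, 209.65000915527344) (30.960145950317383, 5.963994026184082) 52.12501525878906
[[ 0.5492  0.0177  0.014 ]
 [ 0.5417 -0.0056  0.014 ]
 [ 0.4438  0.086   0.014 ]
 [ 0.4518  0.1072  0.014 ]]
```

View pics/c0.png

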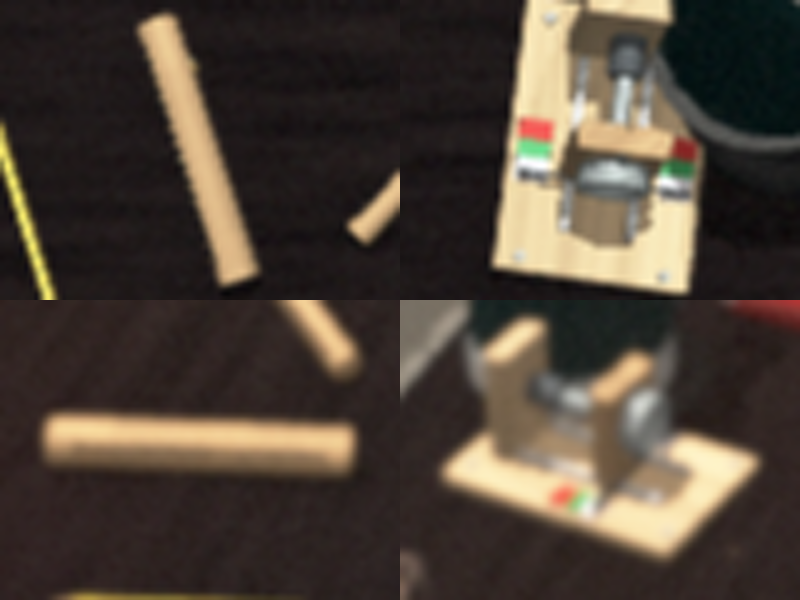

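The top crop shows the rail from about (267,192) far to (281,241) near. The brass shows on its right edge at about (273,199) and the black line on its left edge, so the hole faces roughly 90° to the right. The jig is at about (378,165), turned slightly clockwise.

```bash
python3 - <<'E'
from h import *
t=shot('top');s=shot('side')
b=crop(t,(379,165),50,64,8); f=crop(s,(298,162),70,64,8)[:,:]
im=np.hstack([b,f[:,60:460]])
cv2.imwrite('pics/jig.png',im)
# rail profile across axis in both cams vs angle
C=np.array([.510,.191,.014]); 
yaw=np.radians(16.2); ax=np.array([np.cos(yaw),np.sin(yaw),0]); lat=np.array([-ax[1],ax[0],0])
for c,im in(('top',t),('side',s)):
    print(c)
    g=im.astype(np.float32)
    L=np.linspace(-.07,.03,60); H=np.linspace(.05,.06,5)
    for a in range(-150,151,6):  # angle from top, + toward left (+lat)
        n=np.sin(np.radians(a))*lat+np.cos(np.radians(a))*np.array([0,0,1])
        view=cam(c)[3]-C
        if view@n/np.linalg.norm(view)<.02: continue
        o=[]
        for S in (L,H):
            P=C+S[:,None]*ax+.014*n; uv=proj(c,P).astype(np.float32)
            v=cv2.remap(g,uv[None,:,0],uv[None,:,1],cv2.INTER_LINEAR)[0].mean(0); o.append(v[::-1].round())
        print(a,*o)
E
```

```text
top
-90 [128. 106.  79.] [132. 113.  78.]
-84 [132. 109.  81.] [135. 116.  81.]
-78 [140. 116.  86.] [142. 122.  86.]
-72 [152. 125.  93.] [152. 130.  93.]
-66 [164. 135. 100.] [162. 138.  99.]
-60 [177. 146. 108.] [172. 145. 105.]
-54 [188. 155. 114.] [183. 152. 112.]
-48 [198. 163. 120.] [193. 159. 117.]
-42 [205. 169. 125.] [204. 168. 125.]
-36 [212. 175. 129.] [214. 177. 132.]
-30 [217. 180. 133.] [222. 185. 137.]
-24 [222. 185. 137.] [227. 192. 142.]
-18 [225. 189. 139.] [231. 196. 145.]
-12 [226. 190. 140.] [232. 199. 147.]
-6 [226. 190. 140.] [232. 199. 147.]
0 [225. 188. 139.] [231. 196. 145.]
6 [221. 184. 136.] [228. 192. 142.]
12 [215. 178. 132.] [224. 188. 139.]
18 [206. 170. 126.] [220. 183. 135.]
24 [190. 156. 116.] [215. 178. 131.]
30 [162. 134. 100.] [206. 170. 125.]
36 [127. 106.  81.] [191. 158. 117.]
42 [95. 81. 63.] [168. 139. 104.]
48 [72. 61. 49.] [138. 115.  87.]
54 [56. 48. 40.] [109.  91.  70.]
60 [46. 39. 34.] [87. 73. 58.]
66 [39. 33. 30.] [73. 62. 49.]
72 [36. 30. 28.] [64. 54. 44.]
78 [34. 28. 27.] [59. 50. 42.]
84 [33. 28. 26.] [58. 49. 41.]
side
-42 [143
[... 402 characters left out ...]

24 [241. 206. 149.] [245. 212. 154.]
30 [240. 203. 147.] [245. 214. 155.]
36 [235. 197. 142.] [244. 211. 153.]
42 [226. 185. 134.] [240. 204. 148.]
48 [210. 169. 123.] [233. 193. 140.]
54 [189. 151. 111.] [218. 177. 128.]
60 [168. 134.  99.] [196. 157. 114.]
66 [152. 122.  90.] [174. 139. 101.]
72 [141. 114.  85.] [156. 124.  92.]
78 [134. 108.  80.] [140. 112.  83.]
84 [129. 104.  77.] [134. 107.  79.]
90 [125. 100.  74.] [128. 102.  76.]
96 [119.  95.  70.] [123.  98.  72.]
102 [113.  90.  66.] [119.  95.  70.]
108 [108.  85.  63.] [116.  92.  68.]
114 [102.  81.  60.] [113.  90.  66.]
120 [98. 78. 57.] [109.  87.  64.]
126 [95. 75. 56.] [106.  84.  62.]
132 [93. 74. 55.] [105.  83.  61.]
```

View pics/jig.png

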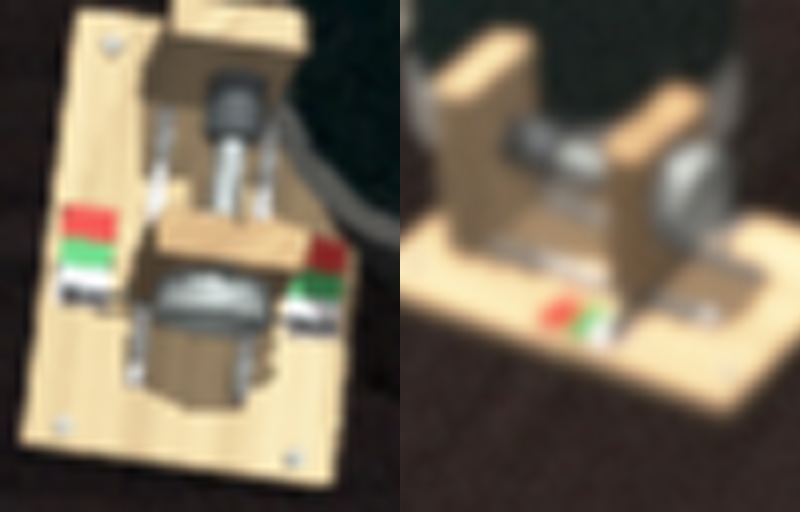

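The jig crop shows the board's front-left corner at crop (20,443), front-right at (333,487) and rear-left at (75,10). In the side half, the board's near corner is at (725,408). The carriage is at rest with its pointers on white.

```bash
cat >> h.py <<'E'
def railfit(im):
    """weighted silhouette of the rail in the top view -> middle, yaw, length, width (axis height .014)"""
    g=im.astype(np.float32); w=np.clip((g[...,2]-g[...,0]-10)/60,0,1)
    m=(w>.3).astype(np.uint8); n,l,st,ce=cv2.connectedComponentsWithStats(m)
    ok=[i for i in range(1,n) if 300<st[i,4]<650 and 230<ce[i,0]<345 and 180<ce[i,1]<250]
    i=max(ok,key=lambda i:st[i,4]); mm=cv2.dilate((l==i).astype(np.uint8),np.ones((3,3)))
    v,u=np.nonzero(mm); ww=w[v,u]; P=back('top',np.c_[u,v],.014)[:,:2]
    c=(P*ww[:,None]).sum(0)/ww.sum(); D=P-c; C=(D*ww[:,None]).T@D/ww.sum(); e,V=np.linalg.eigh(C)
    a=V[:,1]*np.sign(V[0,1]); return c,np.degrees(np.arctan2(a[1],a[0])),np.sqrt(12*e[1]),4*np.sqrt(e[0])
E
python3 - <<'E'
from h import *
from scipy.optimize import least_squares
t=shot('top'); print('rail',railfit(t))
px=lambda X,c,w,k=8:(np.array(X)+.5)/k-.5+np.array(c)-(np.array(w)-1)/2
A=[px(p,(379,165),(50,64)) for p in((20,443),(333,487),(75,10))]
B=px((725-400+60,408),(298,162),(70,64))
loc=np.array([(-.085,.065,.012),(-.085,-.065,.012),(.105,.065,.012)])
def W(q,p): c,s=np.cos(q[2]),np.sin(q[2]); p=np.atleast_2d(p); return np.c_[q[0]+c*p[:,0]-s*p[:,1],q[1]+s*p[:,0]+c*p[:,1],p[:,2]]
f=lambda q:np.r_[(proj('top',W(q,loc))-A).ravel(),(proj('side',W(q,loc[:1]))-B).ravel()]
r=least_squares(f,[.68,-.16,-.1]); q=r.x
print('jig',q[:2],np.degrees(q[2]),'res',r.fun.round(2)); print('socket',W(q,[-.023,0,.06]))
print(proj('top',W(q,[[-.036,0,.06],[-.036,.023,.06],[-.036,-.023,.06],[-.036,0,.083]])),proj('side',W(q,[-.036,0,.06])))
for n,p in (('cup top',(213,275)),): pass
print('cup rim px', px((213,300),(379,165),(50,64)), 'side', px((692-400+60,192),(298,162),(70,64)))
E
```

```text
rail (array([0.51169277, 0.18937173]), np.float64(17.57907343791757), np.float64(0.1829035775735531), np.float64(0.029492989026922933))
jig [ 0.66950361 -0.15974732] -9.47566792167857 res [-0.53  0.11 -0.35  0.26 -0.12 -0.6   0.62 -1.47]
socket [[ 0.64681744 -0.15596086  0.06      ]]
[[379.86355874 173.58540381]
 [372.68649829 172.56264965]
 [387.0475223  174.60914167]
 [381.08519568 171.87891669]] [[309.29071446 154.86545415]]
cup rim px [380.6875 170.5625] side [307.0625 154.0625]
```

Call:
{"name": "apply_moves", "arguments": {"moves": [[0.2, -0.2, 0, 0, 0, 0, 0], [0.4, -0.4, 0, 0, 0, 0, 0], [0.6, -0.6, 0, 0, 0, 0, 0], [0.8, -0.8, 0, 0, 0, 0, 0], [1, -1, 0, 0, 0, 0, 0], [1, -1, 0, 0, 0, 0, 0], [1, -1, 0, 0, 0, 0, 0], [1, -1, 0, 0, 0, 0, 0]]}}

```text
time_s: 2.15
tool_pos: [0.3208, -0.3737, 0.1936]
tool_rot: [179.9, 0.0, 16.8]
force: [-0.5, -1.3, 0.7]
grip_width: 0.0306
grasp_force: 0.0
```

Call:
{"name": "apply_moves", "arguments": {"moves": [[0.2, -0.2, 0, 0, 0, 0, 0], [0.4, -0.4, 0, 0, 0, 0, 0], [0.6, -0.6, 0, 0, 0, 0, 0], [0.8, -0.8, 0, 0, 0, 0, 0], [1, -1, 0, 0, 0, 0, 0], [1, -1, 0, 0, 0, 0, 0], [1, -1, 0, 0, 0, 0, 0]]}}

```text
time_s: 2.85
tool_pos: [0.4571, -0.1212, 0.1936]
tool_rot: [-179.9, -0.1, 17.0]
force: [0.1, 0.2, -0.3]
grip_width: 0.0005
grasp_force: 0.0
```

Call:
{"name": "apply_moves", "arguments": {"moves": [[0.15, -0.2, 0, 0, 0, 0, 0], [0.3, -0.4, 0, 0, 0, 0, 0], [0.4, -0.6, 0, 0, 0, 0, 0], [0.5, -0.8, 0, 0, 0, 0, 0], [0.6, -1, 0, 0, 0, 0, 0], [0.7, -1, 0, 0, 0, 0, 0], [0.7, -1, 0, 0, 0, 0, 0]]}}

```text
time_s: 3.55
tool_pos: [0.5336, 0.1062, 0.1927]
tool_rot: [-179.9, -0.0, 16.6]
force: [0.1, -0.4, -1.3]
grip_width: 0.0007
grasp_force: 0.0
```

Call:
{"name": "apply_moves", "arguments": {"moves": [[0.015, -0.2, 0.2, 0, 0, 0, 0], [0.015, -0.38, 0.4, 0, 0, 0, 0], [0.015, -0.38, 0.6, 0, 0, 0, 0], [0.015, -0.38, 0.74, 0, 0, 0, 0], [0.015, -0.38, 0.74, 0, 0, 0, 0], [0.015, -0.38, 0.74, 0, 0, 0, 0]]}}

```text
time_s: 4.15
tool_pos: [0.5134, 0.1782, 0.0453]
tool_rot: [180.0, 0.0, 16.5]
force: [0.6, -0.4, 0.6]
grip_width: 0.0006
grasp_force: 0.0
```

Call:
{"name": "apply_moves", "arguments": {"moves": [[0, 0, 0.03, 0, 0, 0, 0], [0, 0, 0.05, 0, 0, 0, 0], [0, 0, 0.065, 0, 0, 0, 0], [0, 0, 0.075, 0, 0, 0, 0], [0, 0, 0.075, 0, 0, 0, 0]]}}

```text
time_s: 4.65
tool_pos: [0.5127, 0.1805, 0.0301]
tool_rot: [180.0, 0.0, 16.7]
force: [0.0, -0.3, -0.2]
grip_width: 0.0002
grasp_force: 0.0
```

Call:
{"name": "apply_moves", "arguments": {"moves": [[0, 0, 0.005, 0, 0, 0, 0], [0, 0, 0.01, 0, 0, 0, 0], [0, 0, 0.01, 0, 0, 0, 0]]}}

```text
time_s: 4.95
tool_pos: [0.5126, 0.1806, 0.028]
tool_rot: [180.0, 0.0, 16.7]
force: [-0.3, 0.3, -0.1]
grip_width: 0.0004
grasp_force: 0.0
```

Call:
{"name": "apply_moves", "arguments": {"moves": [[0, 0, 0.0025, 0, 0, 0, 0], [0, 0, 0.005, 0, 0, 0, 0], [0, 0, 0.005, 0, 0, 0, 0]]}}

```text
time_s: 5.25
tool_pos: [0.5127, 0.1806, 0.027]
tool_rot: [180.0, 0.0, 16.7]
force: [-0.4, 0.7, -0.4]
grip_width: 0.0004
grasp_force: 0.0
```

Call:
{"name": "apply_moves", "arguments": {"moves": [[0, 0, 0.0025, 0, 0, 0, 0], [0, 0, 0.005, 0, 0, 0, 0], [0, 0, 0.005, 0, 0, 0, 0]]}}

```text
time_s: 5.55
tool_pos: [0.5126, 0.1805, 0.026]
tool_rot: [180.0, 0.0, 16.7]
force: [0.2, -0.1, 0.6]
grip_width: 0.0002
grasp_force: 0.0
```

Call:
{"name": "apply_moves", "arguments": {"moves": [[0, 0, -0.03, 0, 0, 0, 0], [0, -0.045, -0.03, 0, 0, 0, 0], [0, -0.045, -0.03, 0, 0, 0, 0], [0, -0.045, -0.015, 0, 0, 0, 0], [0, -0.045, -0.01, 0, 0, 0, 0], [0, -0.045, -0.01, 0, 0, 0, 0]]}}

```text
time_s: 6.15
tool_pos: [0.5098, 0.1889, 0.0276]
tool_rot: [180.0, 0.1, 16.7]
force: [0.2, 1.3, -0.1]
grip_width: 0.0005
grasp_force: 0.0
```

```bash
python3 - <<'E'
from h import *
o=env.get_obs(); print(o['tool_pos'],o['force'])
t=shot('top');s=shot('side'); 
a=crop(t,(274,213),80,80,5);b=crop(s,(300,225),80,80,5)
cv2.imwrite('pics/press.png',np.hstack([a,b]))
E
```

```text
[0.50983759 0.18885197 0.02764111] [ 0.21970181  1.25662955 -0.05843207]
```

View pics/press.png

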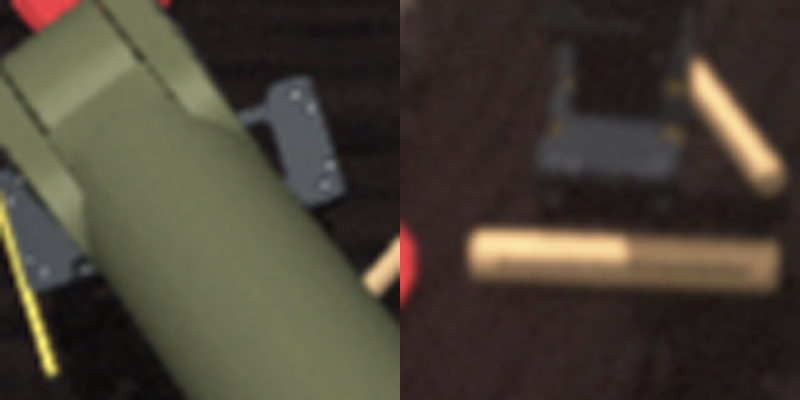

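The crop shows the gripper just above the rail's middle, with the tip too dark to judge contact. The rail lies undisturbed in the side view, its black line still just below mid-height. I'll keep lowering.

Call:
{"name": "apply_moves", "arguments": {"moves": [[0, 0, 0.005, 0, 0, 0, 0], [0, 0, 0.01, 0, 0, 0, 0], [0, 0, 0.01, 0, 0, 0, 0]]}}

```text
time_s: 6.55
tool_pos: [0.51, 0.1891, 0.0259]
tool_rot: [180.0, 0.0, 16.7]
force: [1.2, -0.4, 1.0]
grip_width: 0.0005
grasp_force: 0.0
```

Call:
{"name": "apply_moves", "arguments": {"moves": [[0, 0, 0.005, 0, 0, 0, 0], [0, 0, 0.005, 0, 0, 0, 0]]}}

```text
time_s: 6.75
tool_pos: [0.51, 0.1891, 0.025]
tool_rot: [180.0, 0.0, 16.7]
force: [-0.1, -0.1, -0.7]
grip_width: 0.0004
grasp_force: 0.0
```

Call:
{"name": "apply_moves", "arguments": {"moves": [[0, 0, 0.005, 0, 0, 0, 0], [0, 0, 0.005, 0, 0, 0, 0]]}}

```text
time_s: 6.95
tool_pos: [0.51, 0.1892, 0.024]
tool_rot: [180.0, 0.0, 16.7]
force: [0.0, -0.0, 0.3]
grip_width: 0.0005
grasp_force: 0.0
```

Call:
{"name": "apply_moves", "arguments": {"moves": [[0, 0, 0.005, 0, 0, 0, 0], [0, 0, 0.005, 0, 0, 0, 0]]}}

```text
time_s: 7.15
tool_pos: [0.5101, 0.1891, 0.023]
tool_rot: [180.0, 0.0, 16.7]
force: [0.3, 0.7, -0.1]
grip_width: 0.0005
grasp_force: 0.0
```

```bash
python3 - <<'E'
from h import *
o=env.get_obs(); T=o['tool_pos']; print(T)
s=shot('side'); c=(303,222)
b=crop(s,c,80,60,10).astype(float); b=np.clip((b/255)**.45*255,0,255).astype(np.uint8)
for P,col in((T,(0,0,255)),(T+[0,0,.1],(0,255,0)),((.5117,.1894,.028),(255,0,0))):
    uv=(proj('side',P)[0]-np.array(c)+[39.5,29.5]+.5)*10; print(uv); cv2.drawMarker(b,tuple(int(x) for x in uv),col,1,16,1)
cv2.imwrite('pics/press2.png',b)
E
```

```text
[0.51007257 0.18912946 0.02299725]
[424.12765469 420.62611146]
[419.0878356 163.5719601]
[418.44329731 407.55119034]
```

View pics/press2.png

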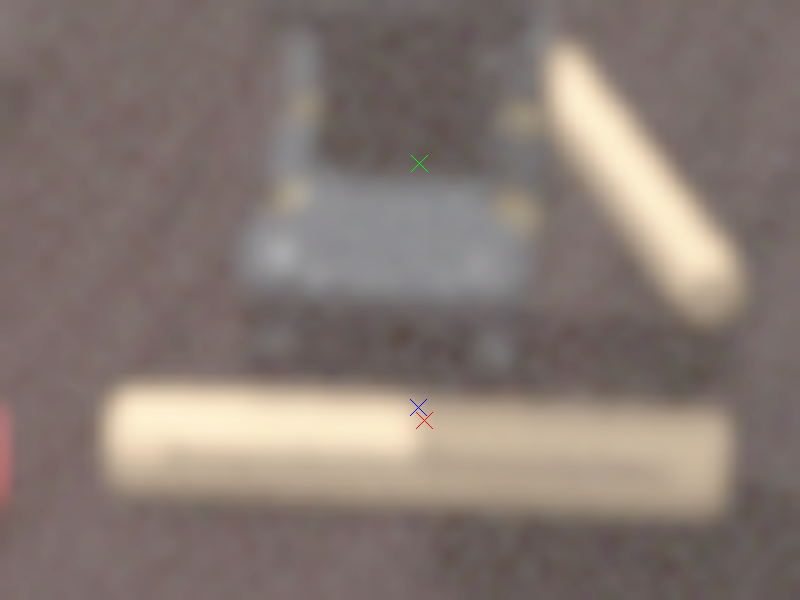

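The gripper hangs behind and above the rail at about (390,240) in the crop. The rail's whole top edge is unobstructed, so the tip is not on the rail. I'll check with a numeric difference against the first picture.

```bash
python3 - <<'E'
from h import *
a=cv2.imread('pics/side0.png').astype(int); b=np.mean([shot('side').astype(float) for _ in range(4)],0)
d=(b-a).mean(2)
print('cols',list(range(286,324,2)))
for r in range(205,246): print(r,' '.join('%4d'%d[r,c:c+2].mean() for c in range(286,324,2)))
E
```

```text
cols [286, 288, 290, 292, 294, 296, 298, 300, 302, 304, 306, 308, 310, 312, 314, 316, 318, 320, 322]
205    0    1   13   27   10  -13  -13  -13  -14  -17  -14   -8   -5   -3   15   14   -1    7    7
206    0    3   14   31    1  -13  -19  -18  -17  -15  -11  -13  -10   -3    6    3   -1    4   10
207    4    3   18   24    0  -14  -18  -18  -13  -13  -11   -9   -6   -3    3    3   -1    7    6
208    0    0   25   27    8  -10  -12  -14  -15  -13  -11   -8   -9   -2    2    1    0    4    6
209    1    4   22   29   12    1   -3   -6   -9   -5   -2   -3   -4    1    1    3    0    2    5
210    0    4   21   37   21   18    7    5    5   11    9    6    4    0    5    2    0    4    4
211    0    3   30   50   30   21   24   20   22   24   24   23   18   14   10    2    1    0    3
212    3    8   36   48   29   25   25   31   32   35   33   31   25   23   22   11    0    0    4
213    1   10   37   41   30   26   32   33   33   37   42   33   30   31   35   23    0    2    0
214    7   18   32   29   25   27   29   35   33   35   35   30   31   33   37   22    4   -1    5
215    3 
[... 2359 characters left out ...]
51  -53
239    5    6    3    3    6    5    6    4    6    0  -12  -21  -25  -23  -26  -28  -26  -29  -29
240    4    2    3    6    6    3    3    3    4    4   -4   -9  -11  -10  -10  -15  -11  -15  -14
241    3    0    4    4    3    5    6    3    4    6    0   -4   -1   -1   -3   -5   -5   -3   -6
242    2    1    0    3    4    4    3    2    5    4    2    0    3    1    2    0    0   -2    0
243    0    0    1    1    1    1    6    3    2    2   -1   -1    1    1   -2    3    4    2    2
244    1    3    0    1    2    2    2    3    0    2   -4   -2   -4    3   -1    1   -2    5    0
245    2    5    1    2    1    4    0    0    4    5   -2   -7   -6   -7   -6   -3   -3   -2   -4
```

```bash
python3 - <<'E'
from h import *
o=env.get_obs(); T=o['tool_pos']; M=R.from_euler('xyz',o['tool_rot'],degrees=True).as_matrix()
P=lambda x,y,z:T+M@np.array([x,y,z])
print('side: body bottom left corners',proj('side',[P(-.0375,-.095,-.07),P(.0375,-.095,-.07)]).round(1))
print('side tips', proj('side',[P(-.0095,-.015,0),P(.0095,-.015,0),P(-.0095,-.015,-.06)]).round(1))
a=cv2.imread('pics/top0.png').astype(int); b=shot('top').astype(int)
c=(274,213)
print('top: body bottom corners',((proj('top',[P(x,y,-.07) for x in(-.0375,.0375) for y in(-.095,.095)])-c+39.5+.5)*5).round())
print('qpos',o['qpos'].round(2))
E
```

```text
side: body bottom left corners [[315.5 240.1]
 [288.  238.6]]
side tips [[308.1 237.7]
 [301.7 237.4]
 [307.9 222.6]]
top: body bottom corners [[ 53. 305.]
 [352. 210.]
 [ 19. 188.]
 [316.  95.]]
qpos [  17.45   20.55  -46.84  107.72   17.37   59.09 -109.98]
```

```bash
python3 - <<'E'
from h import *
T=np.array([.18614,-.62223,.19219]); M=R.from_euler('xyz',[-179.9,0,16.66],degrees=True).as_matrix()
P=lambda x,y,z:T+M@np.array([x,y,z])
im=cv2.imread('pics/side0.png'); c=(472,60); b=crop(im,c,60,60,10)
t=cv2.imread('pics/top0.png'); c2=(615,330)
def mk(b,cam,c,pts,col,k=10,h=29.5):
    for p in pts:
        uv=(proj(cam,p)[0]-np.array(c)+h+.5)*k; cv2.drawMarker(b,tuple(int(x) for x in uv),col,1,14,2)
mk(b,'side',c,[T],(0,0,255)); mk(b,'side',c,[P(0,.0435,0),P(0,-.0435,0)],(255,0,255))
mk(b,'side',c,[P(x,y,-.07) for x in(-.0375,.0375) for y in(-.095,.095)],(0,255,0))
mk(b,'side',c,[P(x,y,-.14) for x in(-.0375,.0375) for y in(-.095,.095)],(255,255,0))
cv2.imwrite('pics/start.png',np.clip((b/255.)**.6*255,0,255).astype(np.uint8))
E
```

```text
(no output)
```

View pics/start.png

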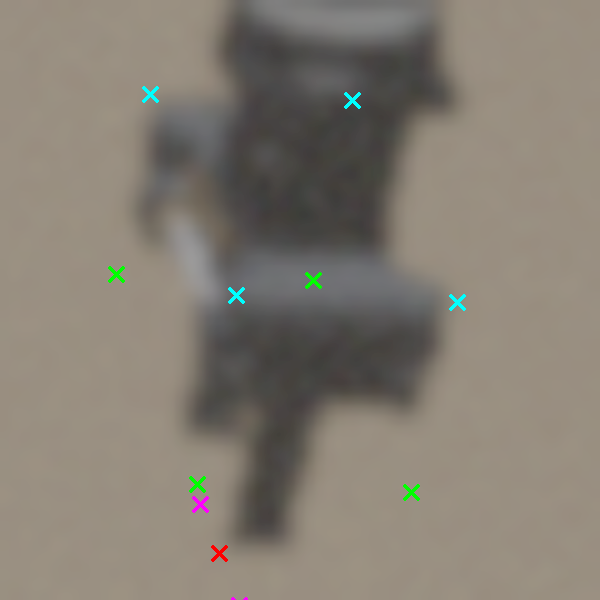

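The start picture shows the near finger's tip at about (262,540) in the crop, where the stated pose predicts (237,600). Either the real tip is about 20 mm higher than reported or that corner of the image is distorted. I'll go on descending and let the force decide.

Call:
{"name": "apply_moves", "arguments": {"moves": [[0, 0, 0.005, 0, 0, 0, 0], [0, 0, 0.01, 0, 0, 0, 0], [0, 0, 0.01, 0, 0, 0, 0]]}}

```text
time_s: 7.75
tool_pos: [0.51, 0.1891, 0.0209]
tool_rot: [180.0, 0.0, 16.7]
force: [0.1, -0.4, -0.8]
grip_width: 0.0003
grasp_force: 0.0
```

Call:
{"name": "apply_moves", "arguments": {"moves": [[0, 0, 0.005, 0, 0, 0, 0], [0, 0, 0.01, 0, 0, 0, 0], [0, 0, 0.01, 0, 0, 0, 0]]}}

```text
time_s: 8.05
tool_pos: [0.51, 0.1891, 0.0189]
tool_rot: [180.0, 0.0, 16.7]
force: [-0.2, 0.5, -0.6]
grip_width: 0.0004
grasp_force: 0.0
```

Call:
{"name": "apply_moves", "arguments": {"moves": [[0, 0, 0.005, 0, 0, 0, 0], [0, 0, 0.01, 0, 0, 0, 0], [0, 0, 0.01, 0, 0, 0, 0]]}}

```text
time_s: 8.35
tool_pos: [0.51, 0.1891, 0.017]
tool_rot: [180.0, 0.0, 16.7]
force: [1.0, 0.8, -1.3]
grip_width: 0.0006
grasp_force: 0.0
```

```bash
python3 - <<'E'
from h import *
a=cv2.imread('pics/side0.png').astype(int); b=np.mean([shot('side').astype(float) for _ in range(4)],0)
d=(b-a).mean(2)
for r in range(216,242): print(r,' '.join('%4d'%d[r,c:c+2].mean() for c in range(286,324,2)))
print(env.get_obs()['force'])
E
```

```text
216    3   15   31   28   28   30   36   35   38   37   32   29   29   35   37   25    4    1    2
217    6   22   29   26   27   28   37   36   37   37   30   28   33   36   33   17    1    2    1
218    6   26   28   28   26   35   33   35   36   33   32   27   31   36   30   10    1    1    2
219    7   24   31   31   34   32   37   35   38   32   29   29   36   38   26    7    3    0    1
220    8   26   33   35   36   35   33   37   38   32   32   33   41   43   28    7    0    1    1
221    6   18   27   34   40   31   33   33   35   30   36   41   43   44   28    6    1    2    0
222    0   12   19   27   28   22   21   28   27   23   33   37   44   42   17    2   -1    0   -4
223    2    3    4    9   10   13    9   17   12   20   22   29   31   25    8    0   -4   -3   -1
224    0   -6   -5    3    1    1    2    6    2    2    8   12    9    5    0   -6   -9   -6   -9
225    1   -9   -3   -1   -2   -5   -4   -5   -6   -5   -2   -3   -3   -5   -4   -9  -11  -13   -7
226    0   -7    0   -3   -8   -9   -6  -10  -10   -5   -5   -8   -8   -9  -12  -12   -8   -9   -9
227    1   
[... 811 characters left out ...]
  8    6    6   -3  -55  -78  -77  -79  -79  -79  -78  -77  -78  -77
236    7    8    8    9    7    8    7    8    0  -45  -70  -72  -73  -73  -73  -75  -75  -74  -76
237    8    8    9    8    8    7    9    9    1  -34  -56  -62  -64  -62  -63  -65  -65  -67  -67
238    6    7    6    6    4    6    3    5    3  -17  -32  -43  -43  -45  -45  -48  -48  -51  -52
239    6    7    3    2    7    4    6    5    5   -3  -12  -22  -24  -24  -27  -29  -27  -29  -30
240    4    3    4    5    7    4    5    3    3    4   -4  -10  -10  -10  -11  -16  -11  -16  -13
241    3    0    3    5    3    4    6    4    3    6    0   -4   -2   -2   -4   -3   -5   -3   -4
[ 0.13754237 -0.04000727 -0.81928254]
```

Call:
{"name": "apply_moves", "arguments": {"moves": [[0, 0, 0.005, 0, 0, 0, 0], [0, 0, 0.01, 0, 0, 0, 0], [0, 0, 0.015, 0, 0, 0, 0], [0, 0, 0.015, 0, 0, 0, 0]]}}

```text
time_s: 8.95
tool_pos: [0.51, 0.1892, 0.0139]
tool_rot: [180.0, 0.0, 16.7]
force: [0.3, -0.5, -1.1]
grip_width: 0.0005
grasp_force: 0.0
```

Call:
{"name": "apply_moves", "arguments": {"moves": [[0, 0, 0.005, 0, 0, 0, 0], [0, 0, 0.01, 0, 0, 0, 0], [0, 0, 0.015, 0, 0, 0, 0], [0, 0, 0.015, 0, 0, 0, 0]]}}

```text
time_s: 9.35
tool_pos: [0.51, 0.1891, 0.0109]
tool_rot: [180.0, 0.0, 16.7]
force: [-0.3, 0.7, 0.2]
grip_width: 0.0005
grasp_force: 0.0
```

Call:
{"name": "apply_moves", "arguments": {"moves": [[0, 0, 0.005, 0, 0, 0, 0], [0, 0, 0.01, 0, 0, 0, 0], [0, 0, 0.01, 0, 0, 0, 0]]}}

```text
time_s: 9.65
tool_pos: [0.51, 0.1891, 0.009]
tool_rot: [180.0, 0.0, 16.7]
force: [-0.0, 0.2, -0.9]
grip_width: 0.0005
grasp_force: 0.0
```

Call:
{"name": "apply_moves", "arguments": {"moves": [[0, 0, 0.005, 0, 0, 0, 0], [0, 0, 0.01, 0, 0, 0, 0], [0, 0, 0.01, 0, 0, 0, 0]]}}

```text
time_s: 9.95
tool_pos: [0.51, 0.1891, 0.0069]
tool_rot: [180.0, 0.0, 16.7]
force: [0.0, 0.5, 1.2]
grip_width: 0.0007
grasp_force: 0.0
```

```bash
python3 - <<'E'
from h import *
a=cv2.imread('pics/side0.png').astype(int); b=np.mean([shot('side').astype(float) for _ in range(4)],0)
d=(b-a).mean(2)
for r in range(222,244): print(r,' '.join('%4d'%d[r,c:c+2].mean() for c in range(274,336,2)))
print(env.get_obs()['force'])
E
```

```text
222    0    5    0    1    1    2    4   25   38   44   36   35   33   35   33   28   29   30   40   38   24    4   -2   -1   -1    0    0    2  -10  -14    1
223    1   -1    3    0    1    2    7   24   37   42   41   40   30   35   29   32   32   37   42   40   24    7   -7   -8   -3   -4    0    2   -6   -4    0
224   -1    3    5    1    2    3    5   17   31   40   48   35   30   30   29   28   35   44   40   37   23   -1   -9   -8   -7   -6   -3   -3   -8   -1    1
225    1    2    1    4    3    1    4    7   23   29   35   25   17   17   21   24   32   39   37   35   17   -6  -13  -14   -8   -6   -8   -4   -7   -5   -4
226    3    0    0    3    0   -2    0    0    8   12   13    8    7    4    9   19   20   24   25   22    5   -8   -9   -9  -12  -14   -9  -12   -5   -6   -5
227    2   -4    0    1   -2    1    0   -4    2    3   -1   -1   -5   -2   -1    0    5    8    7    5   -3  -13   -5   -9  -11   -7   -8  -13   -8   -9   -9
228    0    0    1    1    2    2    0   -8   -2   -5   -5   -6   -6  -10   -9   -8   -1   -5   -4   -4   -7  -14  -10  -11  -12  -11  -12  -11   
[... 1735 characters left out ...]
5  -36  -39  -46  -52  -41
240    1    4    3    4    4    4    3    2    1    4    5    3    2    1    0   -2   -8  -11  -11  -10  -13  -17  -12  -17  -16  -19  -21  -20  -28  -33  -27
241    4    2    3    0    5    2    2    1    4    5    3    4    4    4    2    0   -1   -6   -4   -2   -5   -6   -6   -4   -7  -12  -11   -9  -13  -20  -15
242    0   -1    2    5    2    0    1    1    0    3    3    3    2    2    4    2    0   -1    0    0    0    0   -1   -3    0   -1   -3   -4   -5   -9   -8
243    1    1    0    3    5    2    0   -2    0    1    0    1    3    0    1   -1   -3   -2    0    0   -3    0    2    1    0    2    2    2    1   -2    2
[-0.20664798 -0.37622124 -0.56953067]
```

Call:
{"name": "apply_moves", "arguments": {"moves": [[0, 0, 0.005, 0, 0, 0, 0], [0, 0, 0.01, 0, 0, 0, 0], [0, 0, 0.01, 0, 0, 0, 0]]}}

```text
time_s: 10.45
tool_pos: [0.51, 0.1891, 0.0049]
tool_rot: [180.0, 0.0, 16.7]
force: [0.2, 0.1, 0.5]
grip_width: 0.0006
grasp_force: 0.0
```

Call:
{"name": "apply_moves", "arguments": {"moves": [[0, 0, 0.005, 0, 0, 0, 0], [0, 0, 0.01, 0, 0, 0, 0], [0, 0, 0.01, 0, 0, 0, 0]]}}

```text
time_s: 10.75
tool_pos: [0.51, 0.1891, 0.0029]
tool_rot: [180.0, 0.0, 16.7]
force: [-0.0, -0.4, 0.7]
grip_width: 0.0003
grasp_force: 0.0
```

Call:
{"name": "apply_moves", "arguments": {"moves": [[0, 0, 0.005, 0, 0, 0, 0], [0, 0, 0.01, 0, 0, 0, 0], [0, 0, 0.01, 0, 0, 0, 0]]}}

```text
time_s: 11.05
tool_pos: [0.51, 0.1891, 0.001]
tool_rot: [180.0, 0.0, 16.7]
force: [-0.7, 0.5, -0.3]
grip_width: 0.0002
grasp_force: 0.0
```

Call:
{"name": "apply_moves", "arguments": {"moves": [[0, 0, 0.005, 0, 0, 0, 0], [0, 0, 0.01, 0, 0, 0, 0], [0, 0, 0.01, 0, 0, 0, 0]]}}

```text
time_s: 11.35
tool_pos: [0.5101, 0.1892, -0.0009]
tool_rot: [180.0, 0.0, 16.7]
force: [0.1, -0.1, -0.3]
grip_width: 0.0006
grasp_force: 0.0
```

Call:
{"name": "apply_moves", "arguments": {"moves": [[0, 0, 0.005, 0, 0, 0, 0], [0, 0, 0.005, 0, 0, 0, 0]]}}

```text
time_s: 11.55
tool_pos: [0.5102, 0.1893, -0.0011]
tool_rot: [180.0, 0.0, 16.7]
force: [-2.7, -0.4, 7.1]
grip_width: 0.0007
grasp_force: 3.5
```

Call:
{"name": "apply_moves", "arguments": {"moves": [[0, 0, 0.005, 0, 0, 0, 0], [0, 0, 0.005, 0, 0, 0, 0]]}}

```text
time_s: 11.75
tool_pos: [0.5102, 0.1895, -0.0012]
tool_rot: [179.9, 0.0, 16.7]
force: [-4.0, -2.9, 13.6]
grip_width: 0.0001
grasp_force: 7.0
```

Call:
{"name": "apply_moves", "arguments": {"moves": [[0, 0, 0.005, 0, 0, 0, 0], [0, 0, 0.005, 0, 0, 0, 0]]}}

```text
time_s: 11.95
tool_pos: [0.5102, 0.1895, -0.0013]
tool_rot: [179.9, 0.0, 16.7]
force: [-7.7, -3.3, 20.8]
grip_width: 0.0005
grasp_force: 10.5
```

Contact is at about 7 N/mm with the reported tip at z = −0.001. That is either the rail's top with a 28 mm offset, or the table. A light, short sideways stroke will tell which.

Call:
{"name": "apply_moves", "arguments": {"moves": [[0, 0, -0.01, 0, 0, 0, 0], [0, 0, -0.01, 0, 0, 0, 0], [0, -0.02, -0.01, 0, 0, 0, 0], [0, -0.04, -0.01, 0, 0, 0, 0], [0, -0.06, -0.01, 0, 0, 0, 0], [0, -0.06, -0.01, 0, 0, 0, 0]]}}

```text
time_s: 12.55
tool_pos: [0.5067, 0.2018, -0.0012]
tool_rot: [-180.0, -0.0, 16.7]
force: [-2.9, 0.7, 6.9]
grip_width: 0.0002
grasp_force: 3.7
```

```bash
python3 - <<'E'
from h import *
a=cv2.imread('pics/side0.png').astype(int); b=shot('side','s5.png').astype(float)
d=(b-a).mean(2)
for r in range(226,252): print(r,' '.join('%4d'%d[r,c:c+2].mean() for c in range(268,340,3)))
t=shot('top','t5.png'); print(env.get_obs()['force'],env.get_obs()['tool_pos'])
g=t.astype(int); t0=cv2.imread('pics/top0.png').astype(int)
print('top near end rows 232-246 R channel now / before')
for r in range(230,246,2): print(r,t[r,268:296,2],t0[r,268:296,2])
E
```

```text
226   -1    0    1    0    0   -2    7   37   41   33   36   31   33   35   32   26    2   -3   -6   -6   -3    5   -1    0
227    4    0    0    2    3   -3   10   43   45   31   31   26   30   36   37   27   -3   -7  -13  -11  -11   -8  -11    5
228   -1    2    1   -6   -2    4   12   42   41   36   29   26   30   37   44   28   -8  -10  -12  -11  -12   -5   -4    4
229   -2    5    0   -1   -2   -1    8   32   31   32   29   31   36   38   50   33   -7  -20   -8  -12   -8  -11    0    4
230    0    0   -7  -15  -22  -14   -7   17   20   22   24   21   26   38   40   22   -6  -11  -16  -11   -3   -3   -5    0
231    6    0  -26  -65  -66  -62  -62  -41  -32  -17  -11   -4   -1    6   15    2  -16  -20  -18  -13  -11   -8   -5   -3
232    4   -1  -38  -85  -88  -97 -104 -101 -100  -87  -79  -73  -68  -61  -48  -50  -54  -51  -42  -38  -30  -26  -15   -4
233    1    0  -28  -54  -57  -70  -98 -150 -150 -140 -140 -133 -134 -129 -119 -120  -96  -92  -88  -83  -76  -69  -57   -4
234   -2    0   -6  -11  -15  -21  -55 -168 -170 -169 -168 -167 -169 -165 -165 -161 -118 -111 -113 -108 -113
[... 3392 characters left out ...]
1  28  30  31  31  33  35]
240 [ 90  91  96  95  96 101 104 104 103 107 112 107 108 110 110 109 110 110
 112 109 113 112 112 111 111 111 110 111] [ 35  28  31  30  31  25  30  30  27  76 187 216 223 224 226 219 196 155
  68  26  23  23  28  26  26  21  27  27]
242 [ 86  89  92  95  93  96  99 102 105 104 104 106 109 107 110 109 111 111
 112 111 111 115 115 113 116 109 109 109] [ 29  30  30  25  32  34  30  32  28  33 154 201 225 171 141  73  46  19
  18  29  29  30  28  24  24  29  29  24]
244 [ 81  84  88  89  91  94  96 100 100 103 103 103 106 108 109 110 108 111
 110 110 111 110 112 110 113 112 113 113] [32 23 28 29 24 24 25 26 27 27 24  7 11  8 18 16  7 24 19 28 28 32 31 34
 28 32 26 21]
```

The rail moved left by about 2 px (6 mm) for a 12.6 mm stroke with almost no side force, so it rolls under the tip. The reported z is therefore about 29 mm too low, and I'll allow for that from here. Next: lift, go back, press again and stroke 40 mm.

Call:
{"name": "apply_moves", "arguments": {"moves": [[0, 0, -0.03, 0, 0, 0, 0], [0, 0.04, -0.04, 0, 0, 0, 0], [0, 0.08, -0.04, 0, 0, 0, 0], [0, 0.08, -0.02, 0, 0, 0, 0], [0, 0.08, -0.007, 0, 0, 0, 0], [0, 0.08, 0, 0, 0, 0, 0], [0, 0.06, 0, 0, 0, 0, 0], [0, 0.04, 0, 0, 0, 0, 0], [0, 0.02, 0, 0, 0, 0, 0], [0, 0, 0, 0, 0, 0, 0], [0, -0.02, 0, 0, 0, 0, 0], [0, -0.04, 0, 0, 0, 0, 0], [0, -0.06, 0, 0, 0, 0, 0], [0, -0.08, 0, 0, 0, 0, 0], [0, -0.1, 0, 0, 0, 0, 0], [0, -0.12, 0, 0, 0, 0, 0], [0, -0.12, 0, 0, 0, 0, 0]]}}

```text
time_s: 14.35
tool_pos: [0.499, 0.2249, -0.0019]
tool_rot: [-180.0, 0.0, 16.8]
force: [-2.3, 1.1, 4.3]
grip_width: 0.0002
grasp_force: 2.0
```

Call:
{"name": "apply_moves", "arguments": {"moves": [[0, 0, -0.1, 0, 0, 0, 0], [0, 0.1, -0.3, 0, 0, 0, 1], [0, 0.3, -0.5, 0, 0, 0, 1], [0, 0.5, -0.6, 0, 0, 0, 1], [0, 0.7, -0.6, 0, 0, 0, 1], [0, 0.9, -0.6, 0, 0, 0, 1], [0, 1, -0.6, 0, 0, 0, 1], [0, 1, -0.6, 0, 0, 0, 1]]}}

```text
time_s: 15.15
tool_pos: [0.5579, 0.027, 0.1174]
tool_rot: [179.9, 0.0, 16.3]
force: [0.4, -0.5, -0.3]
grip_width: 0.0484
grasp_force: 0.0
```

```bash
python3 - <<'E'
from h import *
t=np.mean([shot('top').astype(np.float32) for _ in range(4)],0).astype(np.uint8); s=np.mean([shot('side').astype(np.float32) for _ in range(4)],0).astype(np.uint8)
cv2.imwrite('pics/t6.png',t)
try: print(railfit(t))
except Exception as e: print(e)
a=crop(t,(268,214),40,60,10); b=crop(s,(300,245),80,60,5)
cv2.imwrite('pics/roll.png',np.vstack([np.hstack([a,np.vstack([b,b*0])])]))
E
```

```text
(array([0.50248325, 0.21620912]), np.float64(17.71626296719041), np.float64(0.18143711863480533), np.float64(0.030931124019210644))
```

View pics/roll.png

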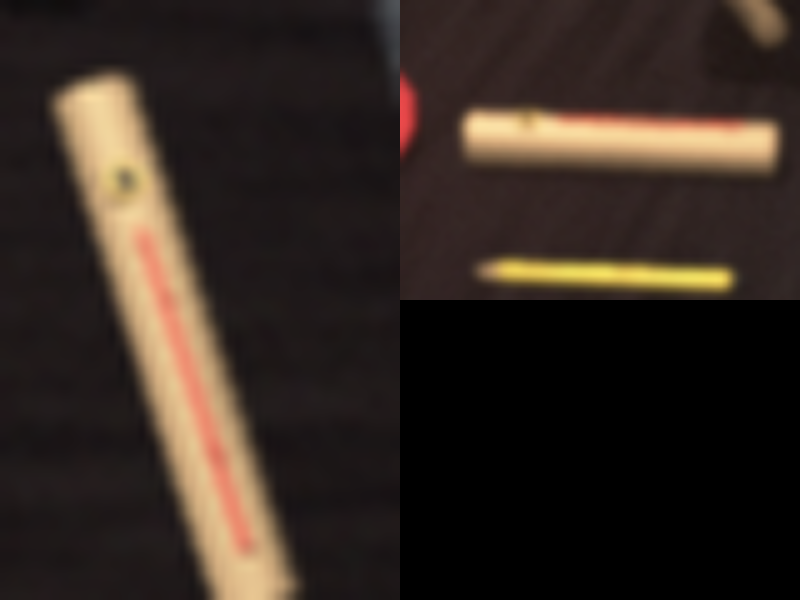

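The hole (at about (268,202) full-frame) and the red line now lie close to the middle of the rail's upper side. I'll measure what is left.

```bash
cat >> h.py <<'E'
def holeangle(im,c,yaw):
    g=im.astype(np.float32); r=np.clip(g[...,2]-g[...,1]-48,0,60)
    a=np.array([np.cos(np.radians(yaw)),np.sin(np.radians(yaw)),0]); lat=np.array([-a[1],a[0],0]); C=np.r_[c,.014]
    v,u=np.nonzero(r>0); w=r[v,u]
    P=back('top',np.c_[u,v],.028); D=P-C; l=D@lat; x=D@a
    k=(abs(l)<.015)&(x>-.08)&(x<.04); d=np.average(l[k],weights=w[k])
    # intersect: search angle whose projected line, seen at z=.028, has this lateral
    A=np.radians(np.arange(-60,61)); n=.014*(np.sin(A)[:,None]*lat+np.cos(A)[:,None]*np.array([0,0,1]))
    mx=np.average(x[k],weights=w[k])
    L=(back('top',proj('top',C+mx*a+n),.028)-C)@lat
    return np.interp(d,L,np.degrees(A)),k.sum(),x[k].min(),x[k].max(),np.polyfit(x[k],l[k],1,w=w[k])
E
python3 - <<'E'
from h import *
t=cv2.imread('pics/t6.png'); c,y,_,_=railfit(t); print(holeangle(t,c,y)); print(holeangle(t,c+[0,.001],y)[0])
m=[(c[0],c[1])]; 
o=env.get_obs(); print(o['tool_pos'],o['tool_rot'],o['time_s'])
E
```

```text
(np.float64(-10.751658847267604), np.int64(55), np.float64(-0.07228176116992134), np.float64(0.037239617672389105), array([ 0.00209932, -0.00265907]))
-14.676229674686589
[0.55693529 0.03339137 0.11815391] [ 1.79999806e+02 -4.28314659e-03  1.67875448e+01] 15.55
```

Call:
{"name": "apply_moves", "arguments": {"moves": [[0, -0.25, 0, 0, 0, 0, 0], [0, -0.5, 0.1, 0, 0, 0, 0], [0, -0.75, 0.2, 0, 0, 0, 0], [0, -0.945, 0.35, 0, 0, 0, 0], [0, -0.945, 0.5, 0, 0, 0, 0], [0, -0.945, 0.55, 0, 0, 0, 0], [0, -0.945, 0.57, 0, 0, 0, 0], [0, -0.945, 0.585, 0, 0, 0, 0], [0, -0.945, 0.595, 0, 0, 0, 0], [0, -0.945, 0.6, 0, 0, 0, 0], [0, -0.945, 0.6, 0, 0, 0, 0]]}}

```text
time_s: 16.65
tool_pos: [0.504, 0.2128, -0.0011]
tool_rot: [180.0, -0.1, 16.6]
force: [0.6, 0.2, 0.8]
grip_width: 0.0069
grasp_force: 0.7
```

Call:
{"name": "apply_moves", "arguments": {"moves": [[0, 0, 0, 0, 0, 0, 0], [0, 0, 0.003, 0, 0, 0, 0], [0, 0, 0.003, 0, 0, 0, 0]]}}

```text
time_s: 16.95
tool_pos: [0.5038, 0.2138, -0.0011]
tool_rot: [180.0, -0.1, 16.7]
force: [-0.7, -0.4, 7.1]
grip_width: 0.0009
grasp_force: 3.9
```

Call:
{"name": "apply_moves", "arguments": {"moves": [[0, -0.006, 0, 0, 0, 0, 0], [0, -0.012, 0, 0, 0, 0, 0], [0, -0.018, 0, 0, 0, 0, 0], [0, -0.018, 0, 0, 0, 0, 0], [0, -0.018, -0.1, 0, 0, 0, 0], [0, 0.1, -0.3, 0, 0, 0, 1], [0, 0.3, -0.5, 0, 0, 0, 1], [0, 0.5, -0.6, 0, 0, 0, 1], [0, 0.7, -0.6, 0, 0, 0, 1], [0, 0.9, -0.6, 0, 0, 0, 1], [0, 1, -0.6, 0, 0, 0, 1], [0, 1, -0.6, 0, 0, 0, 1]]}}

```text
time_s: 18.15
tool_pos: [0.5609, 0.0167, 0.1172]
tool_rot: [179.9, 0.0, 16.3]
force: [-0.7, 0.1, 0.4]
grip_width: 0.0485
grasp_force: 0.0
```

```bash
python3 - <<'E'
from h import *
t=np.mean([shot('top').astype(np.float32) for _ in range(4)],0).astype(np.uint8)
cv2.imwrite('pics/t7.png',t)
# edges-based lateral centre per station + hole/red lateral, in top view at z=.014
def prof(t):
    c,yaw,L,w=railfit(t); print(c,yaw,L,w,holeangle(t,c,yaw))
    a=np.array([np.cos(np.radians(yaw)),np.sin(np.radians(yaw)),0]); lat=np.array([-a[1],a[0],0]); C=np.r_[c,.014]
    ls=np.arange(-.024,.0241,.0005)
    g=t.astype(np.float32)
    for nm,xs in(('red',np.linspace(-.065,.025,120)),('hole',np.linspace(.050,.060,20)),('end',np.linspace(.068,.082,20))):
        P=(C+xs[:,None,None]*a+ls[None,:,None]*lat).reshape(-1,3); uv=proj('top',P).astype(np.float32)
        v=cv2.remap(g,uv[:,0].reshape(len(xs),-1),uv[:,1].reshape(len(xs),-1),cv2.INTER_CUBIC).mean(0)
        R_=v[:,2]; h=(R_.max()+30)/2; i=np.nonzero(R_>h)[0]
        e=lambda i,j:np.interp(h,sorted([R_[i],R_[j]]),[ls[i],ls[j]] if R_[i]<R_[j] else [ls[j],ls[i]])
        lo,hi=e(i[0]-1,i[0]),e(i[-1],i[-1]+1)
        q=v[:,2]-v[:,1] if nm=='red' else (v[:,2]-v[:,0] if nm=='end' else v[:,0]*1.0)
        print(nm,'edges mm',lo*1e3,hi*1e3,'mid',500*(lo+hi)); 
        s=slice(i[0]+4,i[-1]-3,3); print(np.c_[ls[s]*1e3,v[s]].round(1).T.tolist() if nm!='end' else '')
prof(cv2.imread('pics/t6.png'));prof(t)
o=env.get_obs(); print(o['tool_pos'],o['tool_rot'],o['grip_width'])
E
```

```text
[0.50248325 0.21620912] 17.71626296719041 0.18143711863480533 0.030931124019210644 (np.float64(-10.751658847267604), np.int64(55), np.float64(-0.07228176116992134), np.float64(0.037239617672389105), array([ 0.00209932, -0.00265907]))
red edges mm -12.190250718801527 12.532056210976217 mid 0.17090274608734524
[[-10.0, -8.5, -7.0, -5.5, -4.0, -2.5, -1.0, 0.5, 2.0, 3.5, 5.0, 6.5, 8.0, 9.5], [110.7, 121.2, 129.4, 130.4, 118.5, 102.6, 102.6, 122.6, 143.2, 148.7, 142.7, 135.0, 128.9, 123.5], [150.2, 164.6, 176.2, 175.8, 153.9, 125.5, 124.5, 157.6, 192.2, 202.2, 193.8, 183.1, 174.9, 167.8], [182.2, 199.1, 211.9, 221.3, 228.6, 235.2, 239.0, 238.5, 235.3, 231.8, 227.2, 220.5, 212.6, 204.2]]
hole edges mm -12.402559626091131 12.476075105736532 mid 0.03675773982270061
[[-10.0, -8.5, -7.0, -5.5, -4.0, -2.5, -1.0, 0.5, 2.0, 3.5, 5.0, 6.5, 8.0, 9.5], [119.1, 128.6, 130.6, 121.7, 105.5, 92.6, 89.1, 95.8, 106.6, 114.8, 119.2, 122.4, 124.7, 122.0], [162.2, 183.6, 202.4, 196.0, 160.6, 128.4, 125.3, 146.3, 172.4, 185.3, 178.9, 169.1, 167.2, 164.5], [196.5, 217.2, 234.3, 225.8, 185.3, 148.2, 146.3, 172.
[... 755 characters left out ...]
35.2, 237.9, 236.7, 234.5, 232.0, 227.5, 220.6, 213.0, 204.5]]
hole edges mm -12.42181640711414 12.630029199824985 mid 0.10410639635542296
[[-10.0, -8.5, -7.0, -5.5, -4.0, -2.5, -1.0, 0.5, 2.0, 3.5, 5.0, 6.5, 8.0, 9.5], [117.6, 126.8, 129.6, 124.5, 111.3, 97.3, 91.2, 95.7, 104.5, 113.3, 122.5, 127.6, 126.9, 121.3], [163.5, 184.0, 201.6, 200.7, 171.9, 137.8, 128.1, 144.3, 166.1, 179.6, 182.1, 176.7, 171.0, 164.2], [198.4, 218.9, 233.0, 227.2, 193.0, 156.3, 149.5, 169.8, 193.5, 209.8, 217.2, 215.2, 209.4, 200.4]]
end edges mm -12.255297026996251 12.221198449597484 mid -0.017049288699383727

[0.55978548 0.02360542 0.11755172] [-1.79957246e+02  6.91608912e-03  1.68168771e+01] 0.06485703547142567
```

Call:
{"name": "apply_moves", "arguments": {"moves": [[0, -0.25, 0, 0, 0, 0, 0], [0, -0.5, 0.1, 0, 0, 0, 0], [0, -0.75, 0.2, 0, 0, 0, 0], [0, -0.985, 0.3, 0, 0, 0, 0], [0, -0.985, 0.4, 0, 0, 0, 0], [0, -0.985, 0.5, 0, 0, 0, 0], [0, -0.985, 0.55, 0, 0, 0, 0], [0, -0.985, 0.57, 0, 0, 0, 0], [0, -0.985, 0.57, 0, 0, 0, 0], [0, -0.985, 0.57, 0, 0, 0, 0], [0, -0.985, 0.57, 0, 0, 0, 0], [0, -0.985, 0.58, 0, 0, 0, 0], [0, -0.985, 0.59, 0, 0, 0, 0], [0, -0.985, 0.6, 0, 0, 0, 0], [0, -0.985, 0.6, 0, 0, 0, 0]]}}

```text
time_s: 19.85
tool_pos: [0.5042, 0.2103, -0.0012]
tool_rot: [179.9, -0.0, 16.7]
force: [-3.0, -1.9, 10.1]
grip_width: 0.0008
grasp_force: 5.0
```

Call:
{"name": "apply_moves", "arguments": {"moves": [[0, -0.006, 0, 0, 0, 0, 0], [0, -0.012, 0, 0, 0, 0, 0], [0, -0.018, 0, 0, 0, 0, 0], [0, -0.024, 0, 0, 0, 0, 0], [0, -0.0275, 0, 0, 0, 0, 0], [0, -0.0275, 0, 0, 0, 0, 0], [0, -0.0275, 0, 0, 0, 0, 0]]}}

```text
time_s: 20.55
tool_pos: [0.5023, 0.2161, -0.0011]
tool_rot: [180.0, -0.0, 16.7]
force: [-3.5, -1.8, 10.9]
grip_width: 0.0003
grasp_force: 5.5
```

Call:
{"name": "apply_moves", "arguments": {"moves": [[0, 0, -0.05, 0, 0, 0, 0], [0, 0, -0.2, 0, 0, 0, 0.5], [0, 0.2, -0.4, 0, 0, 0, 1], [0, 0.4, -0.5, 0, 0, 0, 1], [0, 0.6, -0.5, 0, 0, 0, 1], [0, 0.8, -0.5, 0, 0, 0, 1], [0, 1, -0.5, 0, 0, 0, 1], [0, 1, -0.5, 0, 0, 0, 1], [0, 1, -0.5, 0, 0, 0, 1]]}}

```text
time_s: 21.45
tool_pos: [0.5597, 0.0228, 0.0975]
tool_rot: [-180.0, 0.0, 16.5]
force: [0.1, 0.4, -0.9]
grip_width: 0.0564
grasp_force: 0.0
```

```bash
cat > prof.py <<'E'
from h import *
t=np.mean([shot('top').astype(np.float32) for _ in range(3)],0).astype(np.uint8)
c,yaw,L,w=railfit(t); print(c,yaw,L,w)
a=np.array([np.cos(np.radians(yaw)),np.sin(np.radians(yaw)),0]); lat=np.array([-a[1],a[0],0]); C=np.r_[c,.014]
ls=np.arange(-.024,.0241,.0005); g=t.astype(np.float32)
for nm,xs in(('red',np.linspace(-.065,.025,120)),('hole',np.linspace(.050,.060,20))):
    P=(C+xs[:,None,None]*a+ls[None,:,None]*lat).reshape(-1,3); uv=proj('top',P).astype(np.float32)
    v=cv2.remap(g,uv[:,0].reshape(len(xs),-1),uv[:,1].reshape(len(xs),-1),cv2.INTER_CUBIC).mean(0)
    k=abs(ls)<.007; m=v[:,1].copy(); m[~k]=999; i=m.argmin(); p=np.polyfit(ls[i-3:i+4]*1e3,m[i-3:i+4],2); d=-p[1]/2/p[0]
    e=np.nonzero(v[:,2]>130)[0]; mid=(ls[e[0]]+ls[e[-1]])*500
    D=cam('top')[3]-C; sh=14*(-(D@lat)/D[2])
    print(nm,'d',round(d,2),'mid',round(mid,2),'angle',np.degrees(np.arcsin((d-sh)/14)).round(1))
o=env.get_obs(); T=o['tool_pos']; M=R.from_euler('xyz',o['tool_rot'],degrees=True).as_matrix()
print(T,o['tool_rot'],o['grip_width'],'rail mid in tool xy',(M.T@(C-T))[:2])
E
python3 prof.py
```

```text
[0.50147532 0.21906888] 17.67826798798023 0.18113403231432074 0.030858647983568476
red d 1.39 mid 0.25 angle 0.8
hole d 0.8 mid 0.25 angle -1.7
[0.55928066 0.02572945 0.09769912] [-1.79971596e+02 -1.20294804e-02  1.68034767e+01] 0.06862680002615067 rail mid in tool xy [ 0.00053773 -0.20175364]
```

Call:
{"name": "apply_moves", "arguments": {"moves": [[0.003, -0.25, 0, 0, 0, 0, 0.55], [0.003, -0.5, 0, 0, 0, -0.005, 0.55], [0.003, -0.75, 0.1, 0, 0, -0.0105, 0.55], [0.003, -1, 0.2, 0, 0, -0.0105, 0.55], [0.003, -1, 0.35, 0, 0, -0.0105, 0.55], [0.003, -1, 0.385, 0, 0, -0.0105, 0.55], [0.003, -1, 0.385, 0, 0, -0.0105, 0.55], [0.003, -1, 0.385, 0, 0, -0.0105, 0.55], [0.003, -1, 0.385, 0, 0, -0.0105, 0.55]]}}

```text
time_s: 22.5
tool_pos: [0.5045, 0.2149, 0.0219]
tool_rot: [180.0, -0.1, 17.4]
force: [0.4, -0.1, -0.8]
grip_width: 0.0481
grasp_force: 0.0
```

Call:
{"name": "apply_moves", "arguments": {"moves": [[0, -0.009, 0, 0, 0, 0, 0.55], [0, -0.009, 0, 0, 0, 0, 0.55], [0, -0.009, 0, 0, 0, 0, 0.55]]}}

```text
time_s: 22.8
tool_pos: [0.5027, 0.2172, 0.021]
tool_rot: [180.0, -0.0, 17.5]
force: [0.2, 0.8, 0.4]
grip_width: 0.0477
grasp_force: 0.0
```

Call:
{"name": "apply_moves", "arguments": {"moves": [[-0.002, -0.011, 0.05, 0, 0, 0, 0.55], [-0.002, -0.011, 0.1, 0, 0, 0, 0.55], [-0.002, -0.011, 0.15, 0, 0, 0, 0.55], [-0.002, -0.011, 0.18, 0, 0, 0, 0.55], [-0.002, -0.011, 0.195, 0, 0, 0, 0.55], [-0.002, -0.011, 0.205, 0, 0, 0, 0.55], [-0.002, -0.011, 0.205, 0, 0, 0, 0.55]]}}

```text
time_s: 23.5
tool_pos: [0.5012, 0.2195, -0.0206]
tool_rot: [-180.0, 0.0, 17.6]
force: [-0.4, -0.6, -0.3]
grip_width: 0.0478
grasp_force: 0.0
```

Call:
{"name": "apply_moves", "arguments": {"moves": [[0, 0, 0.01, 0, 0, 0, 0.55], [0, 0, 0.02, 0, 0, 0, 0.55], [0, 0, 0.02, 0, 0, 0, 0.55]]}}

```text
time_s: 23.8
tool_pos: [0.5012, 0.2193, -0.0246]
tool_rot: [180.0, 0.0, 17.6]
force: [-0.3, -0.4, -0.4]
grip_width: 0.0479
grasp_force: 0.0
```

Call:
{"name": "apply_moves", "arguments": {"moves": [[0, 0, 0, 0, 0, 0, 0.4], [0, 0, 0, 0, 0, 0, 0.34], [0, 0, 0, 0, 0, 0, 0.3], [0, 0, 0, 0, 0, 0, 0.25], [0, 0, 0, 0, 0, 0, 0], [0, 0, 0, 0, 0, 0, 0]], "grip_force": 45}}

```text
time_s: 24.4
tool_pos: [0.5013, 0.2194, -0.0244]
tool_rot: [180.0, -0.0, 17.6]
force: [-0.3, -0.4, 0.6]
grip_width: 0.027
grasp_force: 45.0
```

Call:
{"name": "apply_moves", "arguments": {"moves": [[0, 0, -0.05, 0, 0, 0, 0], [0, 0, -0.2, 0, 0, 0, 0], [0, 0, -0.4, 0, 0, 0, 0], [-0.05, 0.15, -0.4, 0, 0, 0.02, 0], [-0.1, 0.3, -0.4, 0, 0, 0.04, 0], [-0.12, 0.45, -0.4, 0, 0, 0.06, 0], [-0.15, 0.6, -0.4, 0, 0, 0.08, 0], [-0.2, 0.75, -0.4, 0, 0, 0.1, 0], [-0.23, 0.9, -0.4, 0, 0, 0.13, 0], [-0.23, 1, -0.4, 0, 0, 0.157, 0], [-0.23, 1, -0.4, 0, 0, 0.157, 0], [-0.23, 1, -0.4, 0, 0, 0.157, 0], [-0.23, 1, -0.4, 0, 0, 0.157, 0]]}}

```text
time_s: 25.7
tool_pos: [0.5177, 0.0169, 0.0557]
tool_rot: [-179.9, -0.0, 4.2]
force: [-0.2, -0.3, -0.6]
grip_width: 0.0269
grasp_force: 45.0
```

```bash
cat > tgt.py <<'E'
import sys
from h import *
x,y,z,yaw=map(float,sys.argv[1:5]); roll=float(sys.argv[5]) if len(sys.argv)>5 else 180.
o=env.get_obs(); T=o['tool_pos']; M=R.from_euler('xyz',o['tool_rot'],degrees=True)
G=R.from_euler('xyz',[roll,0,yaw],degrees=True)
print('now',T.round(4),o['tool_rot'].round(2),'F',o['force'].round(1),'grip',o['grip_width'].round(4),o['grasp_force'],'t',o['time_s'],'q',o['qpos'].round(0))
print('shift',(M.inv().apply(np.array([x,y,z])-T)/.2).round(4),'turn',((M.inv()*G).as_rotvec()/1.5).round(4))
E
python3 tgt.py .5157 -.134 .055 -9.5
```

```text
Traceback (most recent call last):
  File "tgt.py", line 6, in <module>
    print('now',T.round(4),o['tool_rot'].round(2),'F',o['force'].round(1),'grip',o['grip_width'].round(4),o['grasp_force'],'t',o['time_s'],'q',o['qpos'].round(0))
                                                                                 ^^^^^^^^^^^^^^^^^^^^^
AttributeError: 'float' object has no attribute 'round'
```

```bash
sed -i "s/o\['grip_width'\].round(4)/o['grip_width']/" tgt.py; python3 tgt.py .5157 -.134 .055 -9.5
```

```text
now [0.5177 0.0169 0.0557] [-179.94   -0.      4.23] F [-0.2 -0.3 -0.6] grip 0.02687004901715127 44.993961453437805 t 25.7 q [ 35.  13. -44. 110.  11.  61. -99.]
shift [-0.0655  0.7517  0.0026] turn [-0.0007  0.      0.1597]
```

Call:
{"name": "apply_moves", "arguments": {"moves": [[-0.01, 0.15, 0, 0, 0, 0.03, 0], [-0.03, 0.3, 0, 0, 0, 0.06, 0], [-0.04, 0.45, 0, 0, 0, 0.09, 0], [-0.05, 0.6, 0, 0, 0, 0.12, 0], [-0.0655, 0.7, 0, 0, 0, 0.15, 0], [-0.0655, 0.7517, 0, 0, 0, 0.16, 0], [-0.0655, 0.7517, 0, 0, 0, 0.16, 0], [-0.0655, 0.7517, 0, 0, 0, 0.16, 0], [-0.0655, 0.7517, 0, 0, 0, 0.16, 0]]}}

```text
time_s: 26.6
tool_pos: [0.5156, -0.1339, 0.0556]
tool_rot: [-180.0, 0.0, -9.5]
force: [-0.4, 0.4, -0.1]
grip_width: 0.0266
grasp_force: 45.0
```

```bash
python3 - <<'E'
from h import *
t=np.mean([shot('top').astype(np.float32) for _ in range(3)],0).astype(np.uint8); s=np.mean([shot('side').astype(np.float32) for _ in range(3)],0).astype(np.uint8)
cv2.imwrite('pics/t8.png',t);cv2.imwrite('pics/s8.png',s)
o=env.get_obs(); T=o['tool_pos'];print(T,o['tool_rot'],o['force'])
a=np.array([np.cos(np.radians(-9.5)),np.sin(np.radians(-9.5)),0])
Cax=T+[0,0,.0385]
c1=np.array([385,185]);c2=np.array([318,160])
A=crop(t,c1,57,60,7);B=crop(s,c2,57,60,7)
for im,n,c in((A,'top',c1),(B,'side',c2)):
    for d in(-.09,.055,.09):
        uv=(proj(n,Cax+d*a)[0]-c+[28.5,30])*7; print(n,d,proj(n,Cax+d*a)[0].round(1)); cv2.drawMarker(im,tuple(int(v) for v in uv),(255,0,255),1,9,1)
    uv=(proj(n,[.6468-.013*.986,-.156+.013*.165,.06])[0]-c+[28.5,30])*7; cv2.drawMarker(im,tuple(int(v) for v in uv),(255,255,0),1,9,1)
cv2.imwrite('pics/pre.png',np.hstack([A,B]))
E
```

```text
[ 0.51541684 -0.1356327   0.05557241] [ 1.79995127e+02 -4.27719198e-03 -9.63483330e+00] [ 0.01743764 -0.32117638 -0.90226419]
top -0.09 [373.9 238.3]
top 0.055 [379.7 191.5]
top 0.09 [381.1 180.5]
side -0.09 [363.9 164.1]
side 0.055 [325.7 151.7]
side 0.09 [316.9 148.9]
```

View pics/pre.png

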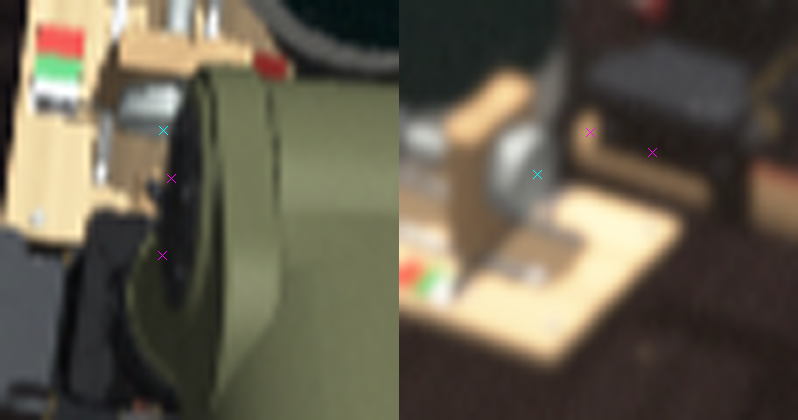

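The side half shows the rail's tip at crop (585,133), 1 px from the prediction (590,132), so the 38.5 mm tool-to-rail offset holds here. The hole is hidden behind the gripper. I'll cross-check the jig's centreline from more features before going in.

```bash
python3 - <<'E'
from h import *
px=lambda X:(np.array(X)+.5)/8-.5+np.array((379,165))-np.array((49,63))/2
q=np.array([.66950361,-.15974732]); 
def J(P,yaw): c,s=np.cos(np.radians(yaw)),np.sin(np.radians(yaw)); d=P[:2]-q; return np.array([c*d[0]+s*d[1],-s*d[0]+c*d[1]])*1e3
F={'FL':((20,443),.012),'FR':((333,487),.012),'RL':((75,10),.012),'redL':((90,222),.013),'redR':((328,252),.013),'greenL':((86,252),.013),'greenR':((315,287),.013),'whL':((85,277),.013),'whR':((312,313),.013),'screwFL':((62,427),.012),'screwFR':((291,459),.012),'screwRL':((112,43),.012),'cupL':((155,305),.06),'cupR':((277,320),.06),'blockL':((160,232),.094),'blockR':((308,248),.094),'tubeC':((238,103),.06),'rodC':((230,180),.06)}
for k,(p,z) in F.items(): print(k,J(back('top',px(p),z)[0],-9.48).round(1))
E
python3 tgt.py .5157 -.134 .0215 -9.5
```

```text
FL [-84.4  63.3]
FR [-84.  -66.1]
RL [103.   64.3]
redL [12.4 46.7]
redR [ 14.  -52.6]
greenL [-0.5 46.7]
greenR [ -1.6 -49. ]
whL [-11.2  45.8]
whR [-12.7 -49. ]
screwFL [-75.2  47.1]
screwFR [-74.9 -47.7]
screwRL [90.9 47.1]
cupL [-31.2  21.2]
cupR [-30.2 -27.6]
blockL [-11.   26.8]
blockR [ -9.  -30.8]
tubeC [56.4 -1.7]
rodC [24.2 -2.3]
now [ 0.5154 -0.1356  0.0556] [180.    -0.    -9.63] F [ 0.  -0.3 -0.9] grip 0.026983098250478302 44.993696808815 t 26.9 q [ 45.  14. -37. 108.  10.  61. -95.]
shift [ 0.     -0.0083  0.1704] turn [ 0.0001 -0.     -0.0016]
```

Call:
{"name": "apply_moves", "arguments": {"moves": [[0, 0, 0.05, 0, 0, 0, 0], [0, 0, 0.1, 0, 0, 0, 0], [0, 0, 0.15, 0, 0, 0, 0], [0, 0, 0.17, 0, 0, 0, 0], [0, 0, 0.17, 0, 0, 0, 0], [0, 0, 0.17, 0, 0, 0, 0]]}}

```text
time_s: 27.5
tool_pos: [0.5154, -0.136, 0.0215]
tool_rot: [-180.0, 0.0, -9.7]
force: [-0.3, 0.2, -0.4]
grip_width: 0.027
grasp_force: 45.0
```

```bash
python3 - <<'E'
from h import *
t=np.mean([shot('top').astype(np.float32) for _ in range(3)],0).astype(np.uint8); s=np.mean([shot('side').astype(np.float32) for _ in range(3)],0).astype(np.uint8)
cv2.imwrite('pics/s9.png',s); c2=np.array([325,158])
o=env.get_obs(); T=o['tool_pos'];print(T,o['tool_rot'],o['force'])
a=np.array([np.cos(np.radians(-9.5)),np.sin(np.radians(-9.5)),0]); Cax=T+[0,0,.0385]
B=crop(s,c2,80,60,10)
def line(P,col):
    uv=(proj('side',P)-c2+[40,30])*10; cv2.polylines(B,[uv.astype(int).reshape(-1,1,2)],False,col,1)
v=cam('side')[3]-Cax; v=v-(v@a)*a; v/=np.linalg.norm(v); n=np.cross(a,v)
for sg in(-1,1): line(np.array([Cax+d*a+sg*.014*n for d in(-.09,.09)]),(255,0,255))
u=np.array([-a[1],a[0],0]); th=np.linspace(0,6.3,40)
line(np.array([Cax+.09*a+.014*(np.cos(k)*u+np.sin(k)*np.array([0,0,1])) for k in th]),(255,0,255))
S=np.array([.6695,-.1597,.06])+u*-.0017-.036*a
for r in(.019,.023): line(np.array([S+r*(np.cos(k)*u+np.sin(k)*np.array([0,0,1])) for k in th]),(255,255,0))
cv2.imwrite('pics/pre2.png',B)
E
```

```text
[ 0.51558238 -0.13617186  0.02186655] [ 1.79983130e+02 -3.43011419e-02 -9.68496487e+00] [ 0.46902505 -0.27038713 -1.01543067]
```

View pics/pre2.png

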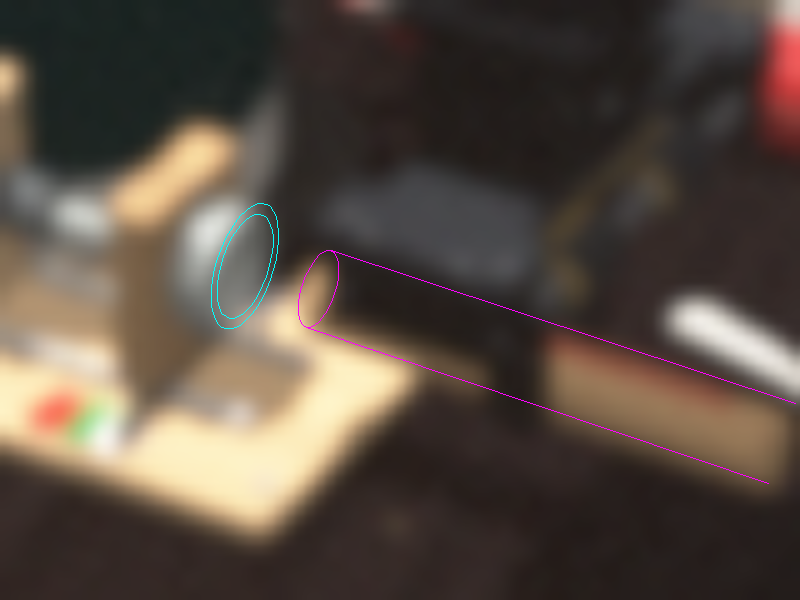

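The overlay matches: the rail tip is right in front of the cup rim and coaxial with it. The red line shows along the rail's upper edge near (640,368), which fits the hole being up within a few degrees. Advancing now.

Call:
{"name": "apply_moves", "arguments": {"moves": [[0.03, 0, 0, 0, 0, -0.003, 0], [0.06, 0, 0, 0, 0, -0.003, 0], [0.09, 0, 0, 0, 0, -0.003, 0], [0.12, 0, 0, 0, 0, -0.003, 0], [0.14, 0, 0, 0, 0, -0.003, 0], [0.16, 0, 0, 0, 0, -0.003, 0], [0.175, 0, 0, 0, 0, -0.003, 0], [0.175, 0, 0, 0, 0, -0.003, 0], [0.175, 0, 0, 0, 0, -0.003, 0]]}}

```text
time_s: 28.7
tool_pos: [0.5497, -0.1419, 0.0215]
tool_rot: [180.0, 0.0, -9.4]
force: [0.8, -0.2, -0.7]
grip_width: 0.0272
grasp_force: 45.0
```

Call:
{"name": "apply_moves", "arguments": {"moves": [[0.01, 0, 0, 0, 0, 0, 0], [0.02, 0, 0, 0, 0, 0, 0], [0.03, 0, 0, 0, 0, 0, 0], [0.04, 0, 0, 0, 0, 0, 0], [0.04, 0, 0, 0, 0, 0, 0], [0.04, 0, 0, 0, 0, 0, 0]]}}

```text
time_s: 29.3
tool_pos: [0.5577, -0.1432, 0.0215]
tool_rot: [180.0, 0.0, -9.4]
force: [0.2, -0.1, -0.6]
grip_width: 0.0269
grasp_force: 45.0
```

Call:
{"name": "apply_moves", "arguments": {"moves": [[0.01, 0, 0, 0, 0, 0, 0], [0.02, 0, 0, 0, 0, 0, 0], [0.03, 0, 0, 0, 0, 0, 0], [0.03, 0, 0, 0, 0, 0, 0], [0.03, 0, 0, 0, 0, 0, 0]]}}

```text
time_s: 29.8
tool_pos: [0.5633, -0.1442, 0.0213]
tool_rot: [180.0, 0.1, -9.4]
force: [-1.7, 0.2, -0.8]
grip_width: 0.0269
grasp_force: 45.0
```

Call:
{"name": "apply_moves", "arguments": {"moves": [[0.01, 0, 0, 0, 0, 0, 0], [0.02, 0, 0, 0, 0, 0, 0], [0.02, 0, 0, 0, 0, 0, 0], [0.02, 0, 0, 0, 0, 0, 0]]}}

```text
time_s: 30.2
tool_pos: [0.5671, -0.1448, 0.0213]
tool_rot: [180.0, 0.1, -9.4]
force: [-4.4, 0.2, 0.1]
grip_width: 0.027
grasp_force: 45.0
```

Call:
{"name": "apply_moves", "arguments": {"moves": [[0.01, 0, 0, 0, 0, 0, 0], [0.02, 0, 0, 0, 0, 0, 0], [0.03, 0, 0, 0, 0, 0, 0], [0.04, 0, 0, 0, 0, 0, 0], [0.04, 0, 0, 0, 0, 0, 0], [0.04, 0, 0, 0, 0, 0, 0]]}}

```text
time_s: 30.8
tool_pos: [0.5738, -0.1459, 0.0209]
tool_rot: [180.0, 0.2, -9.4]
force: [-6.3, 0.5, 0.3]
grip_width: 0.0268
grasp_force: 45.0
```

```bash
cat > car.py <<'E'
from h import *
# carriage travel: track the carriage block (top edge, side view) and left part of the block in the top view against start pictures
o=env.get_obs(); F=o['force']; a=np.array([np.cos(np.radians(-9.4)),np.sin(np.radians(-9.4)),0]); print('F along',F@a,'pos',o['tool_pos'],o['tool_rot'],o['time_s'])
u=np.array([-a[1],a[0],0]); O=np.array([.6695,-.1597,0])-.0017*u
s0=cv2.imread('pics/side0.png').astype(np.float32); s=np.mean([shot('side').astype(np.float32) for _ in range(4)],0)
t0=cv2.imread('pics/top0.png').astype(np.float32); t=np.mean([shot('top').astype(np.float32) for _ in range(4)],0)
def samp(n,im,y,z,x):
    P=O+x[:,None]*a+y*u+np.array([0,0,z]); uv=proj(n,P).astype(np.float32)
    return cv2.remap(im,uv[None,:,0],uv[None,:,1],cv2.INTER_CUBIC)[0]
x=np.arange(-.04,.0601,.001)
for n,i0,i1,ys,z in(('side',s0,s,(.010,.015,.02,.025),.094),('side',s0,s,(.032,),.060),('side',s0,s,(.032,),.080),('top',t0,t,(.015,.02,.025),.094)):
    p0=np.mean([samp(n,i0,y,z,x) for y in ys],0); p1=np.mean([samp(n,i1,y,z,x) for y in ys],0)
    best=[]
    for d in np.arange(0,.0341,.0005):
        k=slice(5,60); q=np.array([np.interp(x[k]+d,x,p1[:,c]) for c in range(3)]).T
        m=p0[k]; best.append(((q-q.mean(0))*(m-m.mean(0))).sum()/np.sqrt(((q-q.mean(0))**2).sum()*((m-m.mean(0))**2).sum()))
    print(n,z,'travel mm',.5*np.argmax(best),'ncc',max(best))
for y in(.046,.0475):
    for nm,i in(('before',s0),('now',s)):
        print('strip side',nm,y,[tuple(int(c) for c in v[::-1]) for v in samp('side',i,y,.013,np.arange(-.03,.031,.004))])
E
python3 car.py
```

```text
F along -6.3364682365896545 pos [ 0.57377342 -0.14591626  0.02090798] [179.99093274   0.21938926  -9.42384352] 30.8
side 0.094 travel mm 14.0 ncc 0.9017329922127125
side 0.06 travel mm 15.0 ncc 0.9280427895395391
side 0.08 travel mm 11.5 ncc 0.7015512453640033
top 0.094 travel mm 14.0 ncc 0.9047270501541871
strip side before 0.046 [(250, 227, 179), (239, 211, 171), (193, 168, 144), (144, 130, 116), (166, 162, 141), (212, 219, 183), (207, 231, 182), (178, 218, 149), (195, 192, 125), (234, 158, 110), (246, 137, 106), (249, 149, 116), (250, 181, 141), (250, 211, 162), (250, 227, 176), (250, 229, 180)]
strip side now 0.046 [(253, 239, 199), (253, 243, 220), (253, 250, 243), (255, 254, 253), (255, 253, 252), (247, 242, 233), (200, 193, 178), (144, 128, 109), (183, 119, 90), (240, 133, 103), (249, 135, 105), (251, 152, 119), (252, 188, 145), (252, 219, 171), (252, 233, 186), (252, 236, 189)]
strip side before 0.0475 [(249, 227, 180), (240, 214, 175), (194, 170, 147), (145, 132, 119), (173, 172, 151), (214, 222, 193), (201, 231, 183), (170, 218, 147), (190, 186, 118), (234, 150, 103), (247, 126, 97), (249, 138, 109), (250, 178, 139), (250, 210, 162), (251, 227, 177), (249, 229, 179)]
strip side now 0.0475 [(253, 239, 200), (253, 243, 223), (253, 250, 245), (255, 253, 252), (255, 254, 254), (251, 247, 242), (194, 191, 177), (140, 125, 106), (182, 114, 86), (241, 125, 96), (250, 124, 98), (251, 142, 112), (252, 187, 144), (252, 220, 171), (252, 233, 186), (252, 237, 190)]
```

Call:
{"name": "apply_moves", "arguments": {"moves": [[0.006, 0, 0, 0, 0, 0, 0], [0.012, 0, 0, 0, 0, 0, 0], [0.018, 0, 0, 0, 0, 0, 0], [0.018, 0, 0, 0, 0, 0, 0], [0.018, 0, 0, 0, 0, 0, 0], [0.018, 0, 0, 0, 0, 0, 0], [0.018, 0, 0, 0, 0, 0, 0]]}}

```text
time_s: 31.9
tool_pos: [0.5766, -0.1463, 0.0207]
tool_rot: [180.0, 0.3, -9.4]
force: [-9.6, 2.3, 1.9]
grip_width: 0.0272
grasp_force: 45.0
```

```bash
python3 car.py | head -6; python3 - <<'E'
from h import *
# bystanders, and red-line angle on the rail's rear half in the side view
print(boxes_of('side','mug')[:1],boxes_of('side','grey_cup')[:1],boxes_of('side','pod_3')[:1],boxes_of('side','teaspoon')[:1])
s=np.mean([shot('side').astype(np.float32) for _ in range(4)],0); s9=cv2.imread('pics/s9.png').astype(np.float32)
o=env.get_obs()
for nm,im,T in(('pre',s9,np.array([.5156,-.1362,.0217])),('now',s,o['tool_pos'])):
    a=np.array([np.cos(np.radians(-9.5)),np.sin(np.radians(-9.5)),0]); C=T+[0,0,.0385]; v=cam('side')[3]-C; v-=(v@a)*a; v/=np.linalg.norm(v); n=np.cross(v,a); n*=np.sign(n[2])
    w=np.arange(-.022,.0221,.002); X=np.linspace(-.06,-.03,20)
    P=(C+X[:,None,None]*a+w[None,:,None]*n).reshape(-1,3); uv=proj('side',P).astype(np.float32)
    m=cv2.remap(im,uv[:,0].reshape(20,-1),uv[:,1].reshape(20,-1),cv2.INTER_CUBIC).mean(0)
    print(nm,[(round(x*1e3),int(p[2]),int(p[2]-p[1])) for x,p in zip(w,m)])
E
```

```text
F along -9.834124424536617 pos [ 0.57659709 -0.14634694  0.0207436 ] [179.98693163   0.30042136  -9.42488827] 31.9
side 0.094 travel mm 17.0 ncc 0.8971468657726069
side 0.06 travel mm 16.5 ncc 0.9215225006343487
side 0.08 travel mm 17.0 ncc 0.5189056724458361
top 0.094 travel mm 16.5 ncc 0.9136652464885658
strip side before 0.046 [(250, 227, 179), (239, 211, 171), (193, 168, 144), (144, 130, 116), (166, 162, 141), (212, 219, 183), (207, 231, 182), (178, 218, 149), (195, 192, 125), (234, 158, 110), (246, 137, 106), (249, 149, 116), (250, 181, 141), (250, 211, 162), (250, 227, 176), (250, 229, 180)]
[{'location': [398.8, 149.4], 'conf': 0.87}] [{'location': [229.6, 278.8], 'conf': 0.71}] [{'location': [254.1, 309.3], 'conf': 0.64}] [{'location': [295.6, 156.2], 'conf': 0.52}]
pre [(-22, 48, 10), (-20, 59, 12), (-18, 74, 14), (-16, 90, 17), (-14, 104, 20), (-12, 117, 23), (-10, 128, 25), (-8, 136, 27), (-6, 142, 28), (-4, 147, 29), (-2, 151, 31), (0, 153, 33), (2, 154, 37), (4, 151, 43), (6, 145, 48), (8, 134, 49), (10, 117, 44), (12, 97, 34), (14, 76, 24), (16, 62, 15), (18, 62, 10), (20, 77, 8), (22, 105, 7)]
now [(-22, 49, 10), (-20, 60, 12), (-18, 75, 15), (-16, 91, 18), (-14, 106, 21), (-12, 118, 23), (-10, 128, 25), (-8, 135, 27), (-6, 141, 28), (-4, 146, 29), (-2, 150, 30), (0, 152, 33), (2, 151, 37), (4, 148, 42), (6, 140, 46), (8, 127, 45), (10, 108, 39), (12, 87, 29), (14, 68, 20), (16, 56, 13), (18, 51, 11), (20, 49, 10), (22, 49, 11)]
```

Call:
{"name": "apply_moves", "arguments": {"moves": [[0, 0, 0, 0, 0, 0, 0], [0, 0, 0, 0, 0, 0, 0], [0, 0, 0, 0, 0, 0, 0], [0, 0, 0, 0, 0, 0, 0], [0, 0, 0, 0, 0, 0, 0], [0, 0, 0, 0, 0, 0, 0], [0, 0, 0, 0, 0, 0, 0], [0, 0, 0, 0, 0, 0, 0], [0, 0, 0, 0, 0, 0, 0], [0, 0, 0, 0, 0, 0, 0]]}}

```text
time_s: 33.7
tool_pos: [0.5766, -0.1463, 0.0207]
tool_rot: [180.0, 0.3, -9.4]
force: [-7.4, 1.5, 1.2]
grip_width: 0.0269
grasp_force: 45.0
```

```bash
python3 car.py | head -5
```

```text
F along -7.583532844910271 pos [ 0.57656736 -0.146327    0.02071262] [179.9884265    0.30437037  -9.4219105 ] 33.7
side 0.094 travel mm 17.0 ncc 0.8956241865238713
side 0.06 travel mm 16.0 ncc 0.9228871420910999
side 0.08 travel mm 17.0 ncc 0.5242817724004847
top 0.094 travel mm 16.5 ncc 0.9139334416222402
```

Steady at about 17 mm of travel and about 8.5 N, with the grip firm. Handing in.

```bash
python3 -c "
from cell import env
print(env.sign_off())"
```

```text
the job is handed in; nothing more can be done
None
```

Handed in: the rail is seated in the cup with its hole up to within about 5° by the red line (the hole itself is hidden by the gripper), gripped at 45 N and pushing steadily at about 17 mm of travel (green is 12–24 mm).

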